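# Pin the shaker deck with its tapered drift

## Robot

A 6-joint arm with a two-finger parallel gripper is mounted at the origin on the work surface. World frame = base frame: x ahead of the robot, y to its left, z up, the work surface at z = 0. Lengths are in m, angles in rad, forces in N, time in s.
With the tool pointing down it reaches from about 0.35 to 0.925 m from the base axis. Payload 6.4 kg.
Tool frame: the origin (TCP) lies between the finger pads; the fingertips stand 11 mm ahead of it and the grasp point (between the pads) lies 8 mm behind it; z points along the fingers, y is the direction in which the jaws open and shut (so a half turn about z gives the same grasp; the last joint's range is limited). The gripper opens to 85 mm and grips with 20 to 120 N. Pads are 22 mm wide; open, the fingers measure 114 mm over their backs; the gripper's body (76 mm by 85 mm) begins 54 mm behind the grasp point. The pads swing forward as they close: fully open they stand 13 mm farther back than shut.
Start: joints at [1.021, 0.245, 1.558, -0, 1.339, -0.174], TCP at [0.239, 0.605, 0.242] pointing down, gripper open.
Joint ranges: [-3.13, 3.13], [-1.02, 2.26], [0.13, 2.54], [-0.95, 4.09], [0.21, 2.88], [-2.74, 2.74]. Speed limits (rad/s): [2.57, 2.57, 3.14, 3.14, 3.14, 3.14].

## Interface

Orientations are given as a unit quaternion [w, x, y, z].
In Python, from plant import robot gives the robot as it stands.
- The arm moves only by the shell command python3 -m creep 'ROWS' [FORCE]. ROWS is JSON, a list of rows, each a list of 7 numbers: the shift along the tool's x, y, z in mm, then the turn, a rotation vector about the tool's x, y, z in degrees, then the finger opening in mm, from 0 to 85.4. In form: [[tx, ty, tz, wx, wy, wz, hand], ...]. A call has 1 to 10 rows; each row shifts and turns the commanded pose from where the row before left it, along the tool's axes as they then stand; what a row does not reach is not made up. A row lasts 1/12 s, in which the tool goes at most 41.7 mm and 7.16 degrees, less where a joint would pass 70% of its speed; a pose out of reach is approached as far as the arm can. A call with a gripper value outside its range is refused whole. The fingers move at their own pace and stop on an object; FORCE is the grip in N (left out, the last holds). Time passes only in rows, so rows that do not move let the fingers close. It gives the time, the measured TCP pose, the force and the opening at its end, in the units of the state.
- robot.read_state(): the state, without advancing time (a new reading comes with each control period).
- robot.snapshot(name): name is "scene" or "side" or "wrist"; returns the picture (400x640x3 uint8, blue, green, red); there is no depth.
- robot.get_calibration(name): a dict with "fx", "fy", "cx", "cy" (pixels), "rvec" (rotation vector, rad) and "tvec" (3), from world to camera coordinates, as OpenCV has them; the wrist camera has in their place "T_tool_cam" (4x4, takes a point from camera to tool coordinates, whose origin is the TCP and whose axes are the flange's). Camera axes: x right, y down, z forward; pixel columns grow to the right and rows downward; lengths in m; the calibration is good to about 2 mm. A picture is of the moment at which its call begins: read the wrist's pose just before it. get_calibration takes no time and is no camera call.
- robot.hand_in(): hands the job in, once; it reports no verdict.
Trained networks look in the newest picture that a camera, given by its name, has taken for a name from the list of things; names that differ only in an ending like _2 or _b are one class to them, and where a whole thing is asked for, a point or a joint stands for the part that bears it (a point fixed in the world has none). Each returns a list of dicts, best first, with "p" (0 to 1); they miss things now and then, are a little off and sometimes report something else, mostly with a low value. They report only what shows in the picture. A call takes as long as a camera call. They do not tell look-alikes from the thing itself.
- robot.look_for(camera, thing): "position" ([x, y, z] in m, in world coordinates, good to about 4 mm: the middle of the surface that is visible of it).
- robot.spot_point(camera, thing): "position" ([x, y, z] in m, in world coordinates, good to about 4 mm: a listed point, or the origin of a listed thing).
The state is a dict: "time": time; "joint_pos": joint angles; "joint_velocities": joint speeds; "joint_torque": joint torques, N m; "eef_pos": TCP position; "tool_rot": TCP orientation; "wrist_force": force on the tool from outside, world axes, zero at the start; "moment": the same for the moment, N m; "opening": finger opening in m.
Only numpy, scipy, OpenCV 4.12 (cv2) and the standard library are available. Lean on these libraries where they do the work, as an engineer would, in place of code of your own. Each camera call takes 0.05 s, during which the arm holds its last target.

## Task

Get the jar shaker ready to be carried: its spring-loaded deck rests a few millimetres out of line, so take the orange-handled tapered drift from its stand and push it down through the deck's yellow tongue and the blue lug below until its collar lies flat on the tongue and the two holes are pulled into line. Then swing the red keeper fully shut over the drift's collar, so that it cannot shake out, and let go. Leave the jar, the bottle and the carton beside it where they stand.

Things in the scene. Friction and masses are not known exactly. Their poses are not given: they have to be found in the camera images.
- drift: Tapered drift, loose, 153 mm long, about 0.25 kg, upright in its stand. Origin: centre of the underside of its collar; z up along the handle. Steel collar 46 mm across, 8 mm thick (z 0 to 8 mm); above it an orange round handle 22 mm in diameter, 55 mm tall (z 8 to 63 mm). Below: plain steel shank 22.5 mm in diameter down to z -30 mm, then a straight taper down to a blunt 8 mm nose at z -90 mm.
- stand: White open stand, fixed, 90 x 90 mm, 100 mm high; the drift hangs through a 31 mm hole in the middle of its top plate, collar resting on the top. Origin: bench level under the hole.
- shaker: Jar shaker, fixed to the bench. Origin: bench level, below the hole of its blue lug; z up. The white machine, 300 mm (x) by 230 mm (y), 107 mm high with its deck, lies towards +y, from y 70 mm on; three jars on the deck, 195 mm high, start at y 179 mm behind a 137 mm high rail at y 169 mm. Blue lug: plate 150 mm (x) by 80 mm (y) around the hole, top at 92 mm, 12 mm thick, free air below.
- lug_hole (a point): Centre of the 24.5 mm through hole in the fixed blue lug, at the lug's top face (92 mm above the bench). Axes as shaker.
- tongue_hole (a point): Centre of the 24.5 mm through hole in the deck's yellow tongue, at the tongue's top face (107 mm above the bench); tongue 12 mm thick, 60 mm wide, 3 mm above the lug. It moves with the deck along the shaker's y.
- deck (a joint): Deck slide, m: how far the tongue's hole stands from the lug's hole towards the shaker's +y; 0 is in line. A spring with some drag rests it at 5 to 9 mm; pulling it to 0 takes about 5 N sideways, and it springs back if nothing holds it.
- keeper (a joint): Red keeper, rad: 0 is fully shut (at its stop), growing as it opens (clockwise from above) to 1.6; starts at 0.8 to 1.45, stays where left, turns with about 1 N at the knob. A flat bar 18 mm wide, 118 to 124 mm above the bench. A drift that is not home blocks it, and shut it is in the drift's way.
- keeper_pivot (a point): Keeper's pivot axis at the underside of the bar, 118 mm above the bench; fixed at shaker x 54 mm, y 0. One arm reaches 38 mm from it and when shut points to the shaker's -x, 3 mm above the rim of the collar of a drift that is fully home. The opposite arm carries the knob.
- keeper_knob (a point): Middle of the upright black knob on the keeper's outer arm, 45 mm from the pivot, 139 mm above the bench; knob 18 mm in diameter, from 124 to 154 mm high. Shut, it lies at shaker x 99 mm, y 0; at 1.57 rad at shaker x 54 mm, y -45 mm.
- sample_jar: Bystander: clear lidded jar with a black lump, 64 mm across, 94 mm tall, loose; origin under its centre.
- amber_bottle: Bystander: amber bottle with black cap, 60 mm across, 150 mm tall, loose; origin under its centre.
- carton: Bystander: plain cardboard carton 70 x 120 x 55 mm, loose; origin under its centre.
There are look-alikes about, which are no part of the job. What is shaped like the drift but pink or purple is not meant.

How it is judged:
By the outcome, as a careful person would: the job done as asked, in the order asked, and still so for the second after the job is handed in, with the robot touching nothing.
It also fails if it takes over 56 s, if anything falls off the work surface, if the arm or the gripper's body presses on something with over 40 N, if the wrist force passes 120 N, or if a joint passes its speed limit or range.

## Working session

There is one attempt and no reset: what is moved stays moved. The work goes in short steps, Python scripts to look and compute and a shell command to move; the robot and the scene stay as the last step left them, time stands still between calls to the robot, and variables do not carry over. Pictures are saved under pics/ and viewed, and the job is handed in when it is done.

```bash
ls; mkdir -p pics; python3 - <<'E'
from plant import robot
import cv2
s=robot.read_state(); print({k:(v if not hasattr(v,'round') else v) for k,v in s.items()})
for n in ['scene','side','wrist']:
    im=robot.snapshot(n); cv2.imwrite(f'pics/{n}0.png',im)
    for t in ['drift','stand','shaker','lug_hole','tongue_hole','keeper_pivot','keeper_knob','sample_jar','amber_bottle','carton']:
        pass
print(robot.get_calibration('wrist'))
E
```

```text
pics
{'time': 0.0, 'joint_pos': array([ 1.02088429e+00,  2.45829268e-01,  1.55905023e+00,  1.62536443e-05,
        1.33871059e+00, -1.74106871e-01]), 'joint_velocities': array([ 0.0001974 ,  0.00082199, -0.00084763, -0.00128358, -0.00024568,
       -0.00025708]), 'joint_torque': array([-9.71497939e-04, -4.29521012e+01, -3.26121211e+01, -3.18865932e-04,
        5.68091215e-03,  2.01861712e-05]), 'eef_pos': array([0.2382649 , 0.60416011, 0.24115112]), 'tool_rot': array([-3.61095801e-04,  1.86800562e-01,  9.82397350e-01, -9.31190682e-04]), 'wrist_force': array([ 0.20397639, -0.06260999, -0.27659339]), 'moment': array([ 0.00039743,  0.00409612, -0.01110694]), 'opening': 0.08515805457254055}
{'fx': 338.9057780335738, 'fy': 338.9057780335738, 'cx': 319.2860295861874, 'cy': 197.30381523273994, 'T_tool_cam': array([[-1.15861130e-03, -9.65149776e-01, -2.61695563e-01,
         6.53147470e-02],
       [ 9.99997895e-01, -1.56131764e-03,  1.33092250e-03,
         4.68445500e-04],
       [-1.69312945e-03, -2.61693471e-01,  9.65149554e-01,
        -1.32091231e-01],
       [ 0.00000000e+00,  0.00000000e+00,  0.00000000e+00,
         1.00000000e+00]])}
```

View pics/scene0.png

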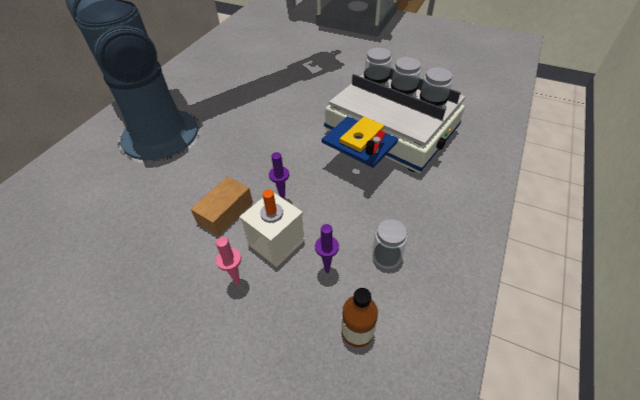

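View pics/side0.png

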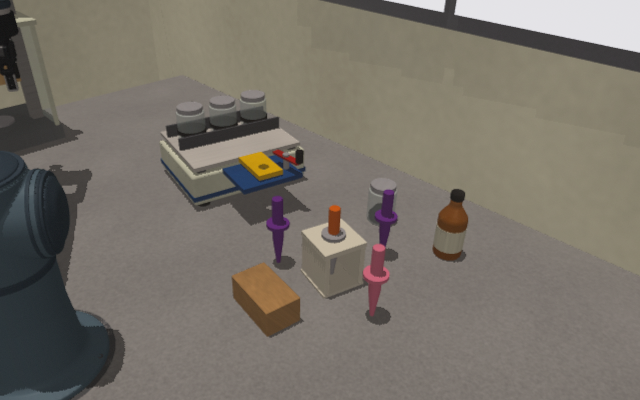

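View pics/wrist0.png

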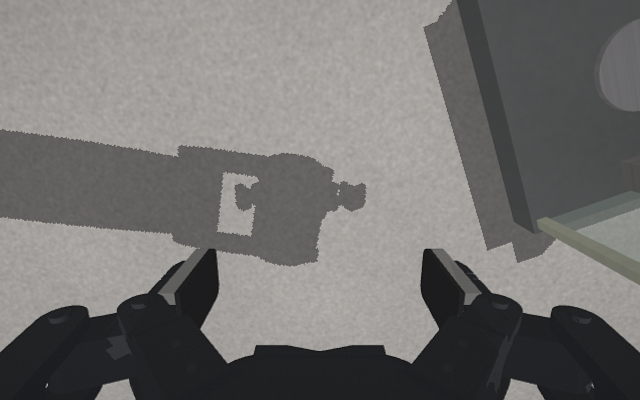

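Scene view: the orange-handled drift stands in the white stand at (269,200). Its look-alikes are pink at (227,258), purple at (279,172) and purple at (326,245). In the side view the orange one is at (334,220), with purple at (278,220) and (387,215) and pink at (376,275). Only the orange one in the stand fits the description. I'll confirm this in a crop and measure.

```bash
cat > h.py <<'E'
from plant import robot
import numpy as np, cv2
from scipy.spatial.transform import Rotation as R
np.set_printoptions(precision=4,suppress=True)
def T_tool(s=None):
    s=s or robot.read_state()
    w,x,y,z=s['tool_rot']; T=np.eye(4); T[:3,:3]=R.from_quat([x,y,z,w]).as_matrix(); T[:3,3]=s['eef_pos']; return T
def cam(n,s=None):
    c=robot.get_calibration(n); K=np.array([[c['fx'],0,c['cx']],[0,c['fy'],c['cy']],[0,0,1]])
    if 'rvec' in c:
        Rm=cv2.Rodrigues(np.array(c['rvec'],float))[0]; t=np.array(c['tvec'],float).ravel()
    else:
        W=T_tool(s)@np.array(c['T_tool_cam']); Rm=W[:3,:3].T; t=-Rm@W[:3,3]
    return K,Rm,t
def proj(n,P,s=None):
    K,Rm,t=cam(n,s); q=(np.atleast_2d(P)@Rm.T+t)@K.T; return q[:,:2]/q[:,2:]
def atz(n,uv,z,s=None):
    K,Rm,t=cam(n,s); d=Rm.T@np.linalg.solve(K,[uv[0],uv[1],1]); o=-Rm.T@t; return o+d*(z-o[2])/d[2]
E
python3 - <<'E'
from h import *
for n in ['scene','side']:
    im=robot.snapshot(n)
    for t in ['drift','stand','shaker','lug_hole','tongue_hole','keeper_pivot','keeper_knob','sample_jar','amber_bottle','carton']:
        for r in robot.spot_point(n,t)[:4]: print(n,t,np.array(r['position']),round(r['p'],2),proj(n,r['position'])[0].round())
a=cv2.imread('pics/scene0.png')[90:270,200:480]; cv2.imwrite('pics/crop_scene.png',cv2.resize(a,(784,504),interpolation=cv2.INTER_CUBIC))
a=cv2.imread('pics/side0.png')[80:300,150:420]; cv2.imwrite('pics/crop_side.png',cv2.resize(a,None,fx=2.7,fy=2.7,interpolation=cv2.INTER_CUBIC))
print(robot.read_state()['time'])
E
```

```text
scene drift [ 0.4684 -0.3088  0.0882] 0.86 [229. 261.]
scene drift [ 0.6219 -0.203   0.0892] 0.84 [327. 246.]
scene drift [ 0.4925 -0.1806  0.1043] 0.77 [273. 211.]
scene drift [ 0.4481 -0.0783  0.0926] 0.65 [279. 175.]
scene stand [ 0.487  -0.1881  0.0021] 0.94 [275. 241.]
scene shaker [ 0.5652  0.0934 -0.0005] 0.97 [355. 169.]
scene lug_hole [ 0.7263 -0.2955  0.002 ] 0.58 [358. 329.]
scene lug_hole [0.5666 0.0951 0.0926] 0.57 [357. 142.]
scene tongue_hole [0.5635 0.1063 0.1051] 0.66 [358. 134.]
scene keeper_pivot [0.6188 0.087  0.1198] 0.72 [378. 141.]
scene keeper_knob [0.6199 0.0372 0.139 ] 0.8 [372. 148.]
scene sample_jar [ 0.7212 -0.1236 -0.0005] 0.85 [385. 256.]
scene amber_bottle [ 0.7233 -0.2981  0.0025] 0.7 [356. 330.]
scene carton [ 0.3408 -0.1618 -0.0019] 0.97 [227. 212.]
side drift [ 0.6216 -0.2063  0.0915] 0.74 [385. 217.]
side drift [ 0.4898 -0.1824  0.1015] 0.71 [332. 234.]
side drift [ 0.4463 -0.0785  0.0925] 0.71 [278. 224.]
side drift [ 0.4684 -0.309   0.0869] 0.56 [377. 277.]
side stand [ 0.4899 -0.1881 -0.0011] 0.58 [332. 277.]
side lug_hole [0.5586 0.0953 0.0917] 0.67 [264. 174.]
side tongue_hole [0.5659 0.1026 0.1053] 0.67 [264. 166.]
side keeper_pivot [0.6174 0.0841 0.1192] 0.66 [286. 157.]
side keeper_knob [0.6165 0.0351 0.1398] 0.77 [301. 156.]
side sample_jar [ 0.7259 -0.1183  0.0006] 0.71 [380. 217.]
side amber_bottle [ 0.7251 -0.2975  0.0005] 0.69 [445. 251.]
side carton [ 0.3402 -0.1664  0.0016] 0.94 [267. 308.]
side carton [0.5594 0.0953 0.0912] 0.52 [264. 174.]
1.25
```

View pics/crop_scene.png

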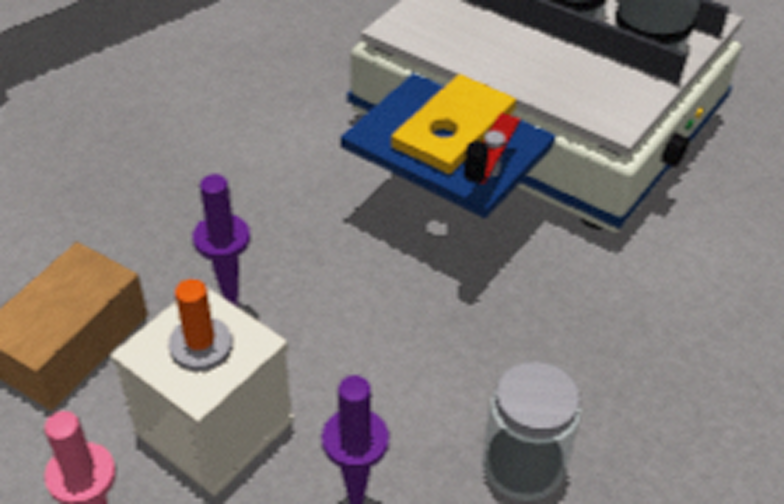

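View pics/crop_side.png

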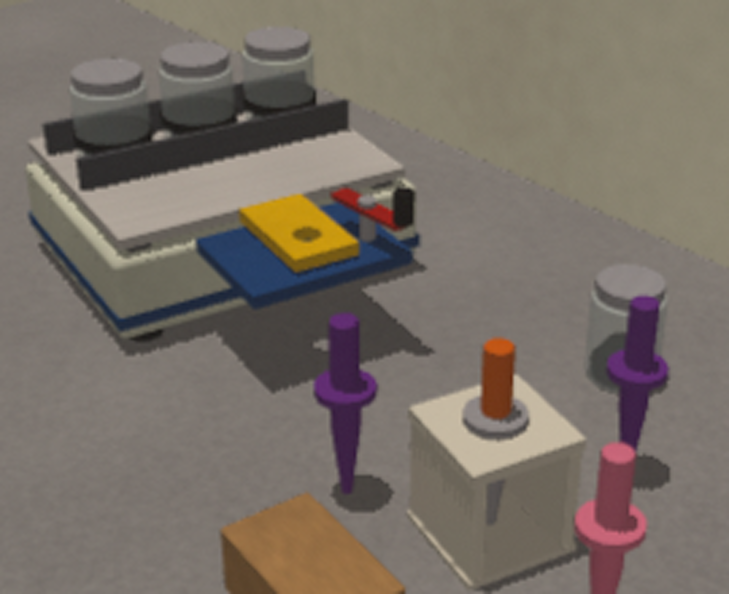

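The crops confirm it: one drift in the white stand, steel collar and orange handle, at about (0.491, -0.181). Purple and pink stand loose around it. I'll go over the shaker for a wrist view.

```bash
python3 -m creep '[[-32,-25,-8,0,0,0,85],[-32,-25,-8,0,0,0,85],[-32,-25,-8,0,0,0,85],[-32,-25,-8,0,0,0,85],[-32,-25,-8,0,0,0,85],[-32,-25,-8,0,0,0,85],[-32,-25,-8,0,0,0,85],[-32,-25,-8,0,0,0,85]]'
```

```text
time: 1.92
eef_pos: [0.4038, 0.3229, 0.3069]
tool_rot: [0.0, 0.187, 0.982, 0.0]
wrist_force: [1.1, 0.0, 0.2]
opening: 0.0849
```

```bash
python3 -m creep '[[-31,-24,0,0,0,0,85],[-31,-24,0,0,0,0,85],[-31,-24,0,0,0,0,85],[-31,-24,0,0,0,0,85],[-31,-24,0,0,0,0,85],[-31,-24,0,0,0,0,85],[-31,-24,0,0,0,0,85],[0,0,0,0,0,-6,85],[0,0,0,0,0,-5.5,85],[0,0,0,0,0,0,85]]'
```

```text
time: 2.75
eef_pos: [0.5438, 0.0879, 0.3062]
tool_rot: [-0.0, 0.087, 0.996, 0.0]
wrist_force: [-0.3, -0.9, -0.4]
opening: 0.0848
```

```bash
python3 - <<'E'
from h import *
s=robot.read_state(); im=robot.snapshot('wrist'); cv2.imwrite('pics/w1.png',im)
print(s['time'],T_tool(s))
for t in ['lug_hole','tongue_hole','keeper_pivot','keeper_knob','shaker']:
    for r in robot.spot_point('wrist',t)[:2]: print(t,np.array(r['position']),round(r['p'],2),proj('wrist',r['position'],s)[0].round())
E
```

```text
2.75 [[-0.9847  0.1743 -0.0002  0.5438]
 [ 0.1743  0.9847  0.      0.0879]
 [ 0.0002 -0.     -1.      0.3062]
 [ 0.      0.      0.      1.    ]]
lug_hole [0.5627 0.0939 0.0889] 0.7 [327. 186.]
tongue_hole [0.5626 0.1038 0.1084] 0.66 [337. 189.]
keeper_pivot [0.6199 0.0833 0.1219] 0.62 [327. 250.]
keeper_pivot [0.562  0.1036 0.1098] 0.24 [337. 189.]
keeper_knob [0.614  0.0358 0.1377] 0.93 [278. 259.]
shaker [ 0.563   0.0915 -0.0041] 0.94 [324. 171.]
shaker [0.6161 0.0405 0.1364] 0.5 [284. 260.]
```

View pics/w1.png

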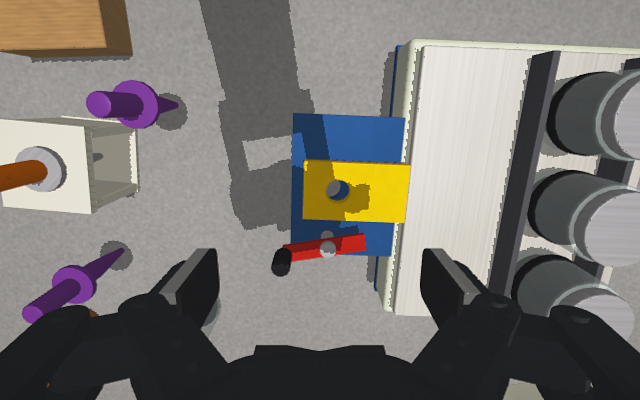

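The wrist view shows blue lug corners near (293,114), (405,118) and (291,241). The tongue hole is at about (338,190), the pivot at (328,240) and the knob at (282,262). Next I'll enlarge it to measure the holes and the yaw.

```bash
python3 - <<'E'
from h import *
im=cv2.imread('pics/w1.png'); cv2.imwrite('pics/w1c.png',cv2.resize(im[105:280,265:425],None,fx=3.4,fy=3.4,interpolation=cv2.INTER_CUBIC))
s=robot.read_state()
P=lambda uv,z:atz('wrist',uv,z,s)
hsv=cv2.cvtColor(im,cv2.COLOR_BGR2HSV)
y=cv2.inRange(hsv,(20,150,60),(35,255,255)); 
cn=max(cv2.findContours(y,cv2.RETR_EXTERNAL,cv2.CHAIN_APPROX_NONE)[0],key=cv2.contourArea)
print('tongue',cv2.minAreaRect(cn))
# hole in tongue
cs,h=cv2.findContours(y,cv2.RETR_CCOMP,cv2.CHAIN_APPROX_NONE)
for c,hh in zip(cs,h[0]):
    if hh[3]>=0 and cv2.contourArea(c)>50: print('hole',cv2.fitEllipse(c),cv2.contourArea(c),cv2.boundingRect(c))
q=cn[:,0,:]
# left edge and long edges of yellow: fit
for nm,u0,u1,top in [('top',312,395,1),('bot',312,395,0)]:
    pts=[]
    for u in range(u0,u1):
        v=q[q[:,0]==u][:,1]
        if len(v): pts.append(P((u,v.min() if top else v.max()),.107)[:2])
    pts=np.array(pts); d=np.polyfit(pts[:,1],pts[:,0],1); r=pts[:,0]-np.polyval(d,pts[:,1]); k=abs(r)<.0015; d=np.polyfit(pts[k,1],pts[k,0],1)
    print(nm,'yaw deg',np.degrees(-np.arctan(d[0])), 'x at y=.1',np.polyval(d,.1))
b=cv2.inRange(hsv,(100,120,40),(125,255,255))
pts=[]
for v in range(120,235):
    u=np.where(b[v,280:310]>0)[0]
    if len(u): pts.append(P((280+u[0],v),.092)[:2])
pts=np.array(pts); d=np.polyfit(pts[:,0],pts[:,1],1); print('lug edge yaw',np.degrees(np.arctan(d[0])),'y at x=.563',np.polyval(d,.563))
E
```

```text
tongue ((355.5440368652344, 190.92018127441406), (105.44281768798828, 59.41991424560547), 2.337306022644043)
hole ((337.32501220703125, 189.97259521484375), (21.777935028076172, 24.558475494384766), 80.3906021118164) 417.5 (325, 179, 26, 23)
top yaw deg -12.515600495108927 x at y=.1 0.532303058056893
bot yaw deg -12.738061211354742 x at y=.1 0.5943326896242669
lug edge yaw -12.33254477702184 y at x=.563 0.056782309030566275
```

View pics/w1c.png

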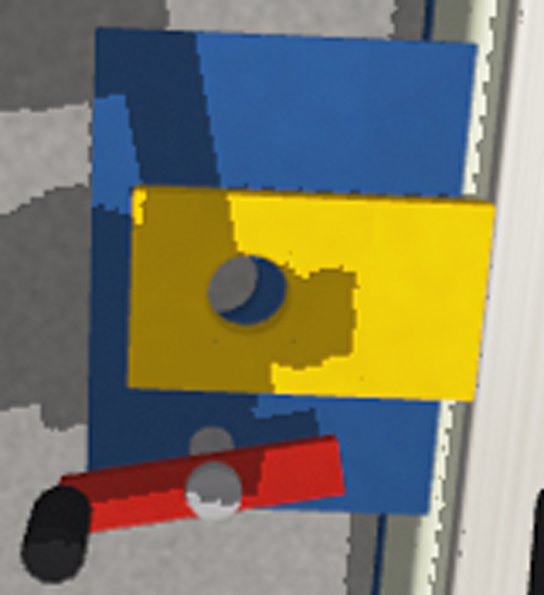

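```bash
python3 - <<'E'
from h import *
s=robot.read_state(); im=cv2.imread('pics/w1.png')
P=lambda uv,z:atz('wrist',uv,z,s)
a=np.radians(-12.5); e1=np.array([np.cos(a),np.sin(a)]); e2=np.array([-np.sin(a),np.cos(a)])
tc=P((337.3,190),.107)[:2]; print('tongue hole',tc, tc@e1,tc@e2)
# lug hole boundary: blue vs gray inside hole
sub=im[178:203,324:352]; hsv=cv2.cvtColor(sub,cv2.COLOR_BGR2HSV)
blue=cv2.inRange(hsv,(100,120,20),(125,255,255))>0; gray=(hsv[...,1]<70)
pts=[]
for v in range(sub.shape[0]):
    g=np.where(gray[v])[0]
    if len(g) and g[-1]+2<sub.shape[1] and blue[v,g[-1]+1:g[-1]+3].any(): pts.append(P((324+g[-1]+.5,178+v),.092)[:2])
pts=np.array(pts); print(len(pts)); print(np.c_[pts@e1,pts@e2])
from scipy.optimize import least_squares
f=least_squares(lambda c:np.hypot(*(pts-c).T)-.01225,tc-.007*e2,loss='soft_l1',f_scale=.0005); print('lug',f.x,f.x@e1,f.x@e2,f.cost)
for n,px,z in [('pivot?',(328,241),.130)]: print(n,P(px,z))
E
```

```text
tongue hole [0.5636 0.1048] 0.5275121820355914 0.22430430237240562
9
[[0.5225 0.2271]
 [0.5246 0.2272]
 [0.5257 0.2284]
 [0.5279 0.2274]
 [0.5289 0.2275]
 [0.53   0.2276]
 [0.5311 0.2276]
 [0.5322 0.2266]
 [0.5368 0.2216]]
lug [0.5607 0.0966] 0.5265042353871022 0.21563517332677892 4.951629837430815e-07
pivot? [0.6068 0.0873 0.13  ]
```

```bash
python3 - <<'E'
from h import *
s=robot.read_state()
for n in ['scene','side']:
    im=cv2.imread(f'pics/{n}0.png'); hsv=cv2.cvtColor(im,cv2.COLOR_BGR2HSV)
    m=cv2.inRange(hsv,(4,200,120),(12,255,255)); 
    c=max(cv2.findContours(m,cv2.RETR_EXTERNAL,cv2.CHAIN_APPROX_NONE)[0],key=cv2.contourArea)
    M=cv2.moments(c); ctr=(M['m10']/M['m00'],M['m01']/M['m00']); print(n,cv2.boundingRect(c),ctr,atz(n,ctr,.1355))
print('collar wrist',atz('wrist',(44,169),.108,s))
T=T_tool(s); print(T[:3,:3].T@(np.array([.491,-.181,.20])-T[:3,3])*1000)
E
```

```text
scene (263, 190, 10, 9) (267.59090909090907, 193.86969696969695) [ 0.4767 -0.1685  0.1355]
side (330, 206, 10, 6) (334.3875, 208.4458333333333) [ 0.5183 -0.1597  0.1355]
collar wrist [ 0.4913 -0.1767  0.108 ]
[   4.4107 -275.1938  106.3859]
```

```bash
python3 -m creep '[[0,-34,7,0,0,0,85],[0,-34,7,0,0,0,85],[0,-34,7,0,0,0,85],[0,-34,7,0,0,0,85],[0,-34,7,0,0,0,85],[0,-34,7,0,0,0,85],[0,-34,7,0,0,0,85],[4,-34,7,0,0,0,85],[0,0,0,0,0,2.5,85],[0,0,0,0,0,0,85]]'; python3 - <<'E'
from h import *
s=robot.read_state(); im=robot.snapshot('wrist'); cv2.imwrite('pics/w2.png',im)
print(s['time'],T_tool(s))
for r in robot.spot_point('wrist','drift')[:4]: print(np.array(r['position']),round(r['p'],2),proj('wrist',r['position'],s)[0].round())
E
```

```text
time: 3.88
eef_pos: [0.4915, -0.1795, 0.2498]
tool_rot: [-0.0, 0.111, 0.994, 0.0]
wrist_force: [-0.1, -0.2, -0.3]
opening: 0.0853
3.8833 [[-0.9753  0.221  -0.0007  0.4915]
 [ 0.221   0.9753  0.0006 -0.1795]
 [ 0.0008  0.0004 -1.      0.2498]
 [ 0.      0.      0.      1.    ]]
[ 0.4897 -0.1837  0.1006] 0.95 [313. 184.]
[ 0.6208 -0.2063  0.0911] 0.61 [321. 314.]
```

View pics/w2.png

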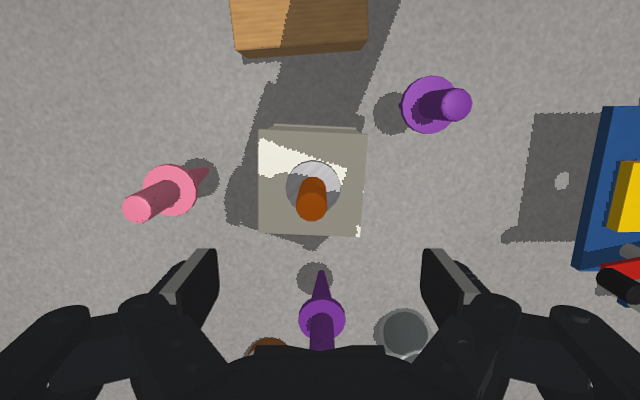

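The wrist view shows the orange handle top at (311,207) with its collar at (314,188) in the stand. Pink is at (137,208) and purple at (457,104) and (322,320), all clear of the jaws.

```bash
python3 - <<'E'
from h import *
s=robot.read_state(); im=cv2.imread('pics/w2.png'); hsv=cv2.cvtColor(im,cv2.COLOR_BGR2HSV)
m=cv2.inRange(hsv,(4,180,60),(16,255,255)); m[:150]=0; m[240:]=0
c=max(cv2.findContours(m,cv2.RETR_EXTERNAL,cv2.CHAIN_APPROX_NONE)[0],key=cv2.contourArea); print(cv2.boundingRect(c))
T=T_tool(s)
for px,z in [((311,207),.163),((314,187.5),.108)]:
    p=atz('wrist',px,z,s); print(p, T[:3,:3].T@(p-T[:3,3])*1000)
E
```

```text
(296, 177, 30, 44)
[ 0.4924 -0.1832  0.163 ] [-1.1364 -4.9748 87.4798]
[ 0.4923 -0.1819  0.108 ] [ -0.8079  -3.6875 142.4798]
```

```bash
python3 -m creep '[[-1,-4,20,0,0,0,85],[0,0,25,0,0,0,85],[0,0,25,0,0,0,85],[0,0,25,0,0,0,85],[0,0,20,0,0,0,85],[0,0,7,0,0,0,85],[0,0,0,0,0,0,85]]' && python3 -m creep '[[0,0,0,0,0,0,5],[0,0,0,0,0,0,5],[0,0,0,0,0,0,5],[0,0,0,0,0,0,5],[0,0,0,0,0,0,5],[0,0,0,0,0,0,5],[0,0,0,0,0,0,5],[0,0,0,0,0,0,5]]' 80; python3 - <<'E'
from h import *
s=robot.read_state(); im=robot.snapshot('wrist'); cv2.imwrite('pics/w3.png',im); print(s['time'],s['eef_pos'],s['opening'])
E
```

```text
time: 4.57
eef_pos: [0.4916, -0.1809, 0.1267]
tool_rot: [-0.002, 0.108, 0.994, 0.001]
wrist_force: [-0.3, 0.1, 0.1]
opening: 0.0852
time: 5.23
eef_pos: [0.4929, -0.1834, 0.1296]
tool_rot: [0.001, 0.109, 0.994, -0.001]
wrist_force: [-2.3, -1.8, 5.3]
opening: 0.0206
5.2333 [ 0.4929 -0.1834  0.1296] 0.020626637860123836
```

View pics/w3.png

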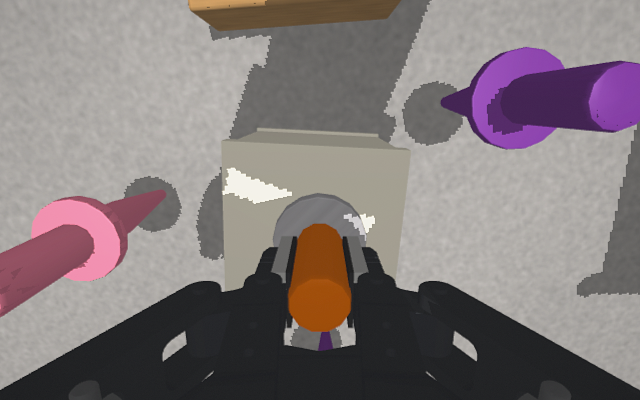

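The handle is gripped (opening 20.6 mm) and sits between the pads at (320,270). I'll lift straight up.

```bash
python3 -m creep '[[0,0,-15,0,0,0,5],[0,0,-30,0,0,0,5],[0,0,-35,0,0,0,5],[0,0,-35,0,0,0,5],[0,0,-35,0,0,0,5],[0,0,-22,0,0,0,5],[0,0,0,0,0,0,5]]'; python3 - <<'E'
from h import *
s=robot.read_state(); im=robot.snapshot('side'); cv2.imwrite('pics/s4.png',im); im=robot.snapshot('scene'); cv2.imwrite('pics/sc4.png',im); print(s)
T=T_tool(s); O=.5275*np.array([.9763,-.2164])+.216*np.array([.2164,.9763]);print(O, T[:3,:3].T@(np.array([*O,s['eef_pos'][2]])-T[:3,3])*1000)
a=cv2.imread('pics/s4.png')[60:300,200:500]; cv2.imwrite('pics/s4c.png',cv2.resize(a,None,fx=2.5,fy=2.5))
E
```

```text
time: 5.87
eef_pos: [0.4941, -0.1835, 0.3057]
tool_rot: [0.004, 0.109, 0.994, -0.002]
wrist_force: [1.2, -0.9, -2.5]
opening: 0.0202
{'time': 5.8667, 'joint_pos': array([-0.5711, -0.1004,  1.8064,  0.0005,  1.4261, -1.9233]), 'joint_velocities': array([-0.0012,  0.0456,  0.0852, -0.002 , -0.0579, -0.0012]), 'joint_torque': array([  0.0648, -28.9889, -32.541 ,  -0.0118,   0.4931,   0.0003]), 'eef_pos': array([ 0.4941, -0.1835,  0.3057]), 'tool_rot': array([ 0.0043,  0.1091,  0.994 , -0.0019]), 'wrist_force': array([ 1.1889, -0.9341, -2.4595]), 'moment': array([-0.051 , -0.0876,  0.0045]), 'opening': 0.020184758404972487}
[0.5617 0.0967] [ -5.2112 288.1978  -0.7476]
```

View pics/s4c.png

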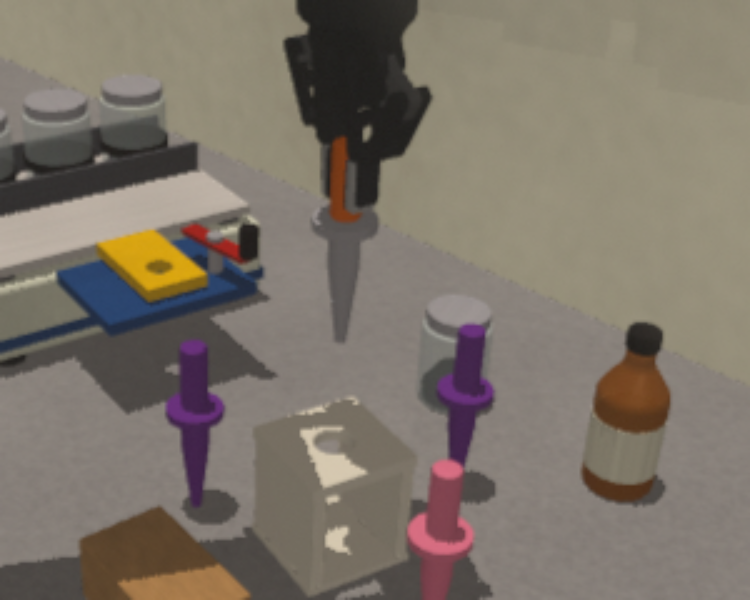

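The drift hangs upright in the gripper with its nose at (340,340) in the crop, and the stand is empty. I'll carry it over the tongue.

```bash
python3 -m creep '[[-1,20,0,0,0,0,5],[-1,35,0,0,0,0,5],[-1,40,0,0,0,0,5],[-1,40,0,0,0,0,5],[-1,40,0,0,0,0,5],[0,40,0,0,0,0,5],[0,35,0,0,0,0,5],[0,25,0,0,0,0,5],[0,15,0,0,0,0,5],[0,0,0,0,0,0,5]]'; python3 -m creep '[[0,0,0,0,0,0,5],[0,0,0,0,0,0,5],[0,0,0,0,0,0,5]]';python3 - <<'E'
from h import *
s=robot.read_state(); im=robot.snapshot('wrist'); cv2.imwrite('pics/w5.png',im); print(T_tool(s),s['wrist_force'])
for n in ['scene','side']: cv2.imwrite(f'pics/{n}5.png',robot.snapshot(n))
E
```

```text
time: 6.8
eef_pos: [0.5586, 0.1024, 0.2959]
tool_rot: [-0.004, 0.107, 0.994, 0.0]
wrist_force: [-0.6, 0.4, -4.0]
opening: 0.0201
time: 7.05
eef_pos: [0.5595, 0.0985, 0.2989]
tool_rot: [-0.001, 0.11, 0.994, -0.0]
wrist_force: [-1.6, 0.1, -3.6]
opening: 0.0206
[[-0.9759  0.2183 -0.0024  0.5595]
 [ 0.2183  0.9759 -0.0001  0.0985]
 [ 0.0023 -0.0006 -1.      0.2989]
 [ 0.      0.      0.      1.    ]] [-1.6094  0.0558 -3.6044]
```

View pics/w5.png

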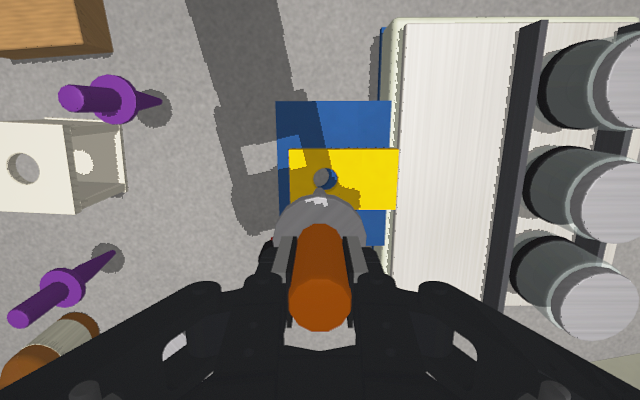

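```bash
python3 - <<'E'
from h import *
s=robot.read_state(); im=cv2.imread('pics/w5.png'); T=T_tool(s)
print(s['eef_pos'], 'nose px',proj('wrist',(T@np.array([0,0,.12,1]))[:3],s), 'edge of nose', proj('wrist',(T@np.array([-.004,0,.12,1]))[:3],s),'shank',proj('wrist',(T@np.array([-.0112,0,.06,1]))[:3],s))
a=np.radians(-12.5); e1=np.array([np.cos(a),np.sin(a)]); e2=np.array([-np.sin(a),np.cos(a)])
hsv=cv2.cvtColor(im,cv2.COLOR_BGR2HSV)
P=lambda uv,z:atz('wrist',uv,z,s)
y=cv2.inRange(hsv,(20,150,60),(35,255,255))
cn=max(cv2.findContours(y,cv2.RETR_EXTERNAL,cv2.CHAIN_APPROX_NONE)[0],key=cv2.contourArea)[:,0]
xs=[];
for u in range(295,310): xs.append([P((u,cn[cn[:,0]==u][:,1].min()),.107)[:2]@e1, P((u,cn[cn[:,0]==u][:,1].max()),.107)[:2]@e1])
print('tongue edges e1',np.mean(xs,0),np.mean(xs))
b=cv2.inRange(hsv,(100,120,40),(125,255,255)); ys=[]
for v in range(105,225):
    u=np.where(b[v,262:290]>0)[0]
    if len(u): ys.append(P((262+u[0]-.5,v),.092)[:2]@e2)
print('lug edge e2+.04',np.median(ys)+.04)
print('tcp',s['eef_pos'][:2]@e1,s['eef_pos'][:2]@e2)
c=cv2.resize(im[140:230,270:410],None,fx=5,fy=5,interpolation=cv2.INTER_CUBIC); cv2.imwrite('pics/w5c.png',c)
for n,(r0,r1,c0,c1) in dict(scene=(60,200,280,460),side=(90,250,170,350)).items():
    cv2.imwrite(f'pics/{n}5c.png',cv2.resize(cv2.imread(f'pics/{n}5.png')[r0:r1,c0:c1],None,fx=3.7,fy=3.7,interpolation=cv2.INTER_CUBIC))
E
```

```text
[0.56   0.0986 0.3   ] nose px [[318.3954 193.3201]] edge of nose [[318.405  198.3404]] shank [[318.3298 236.0182]]
tongue edges e1 [0.5003 0.5467] 0.5235400677496931
lug edge e2+.04 0.21574223526719158
tcp 0.5253602954446008 0.21745940180093873
```

View pics/w5c.png

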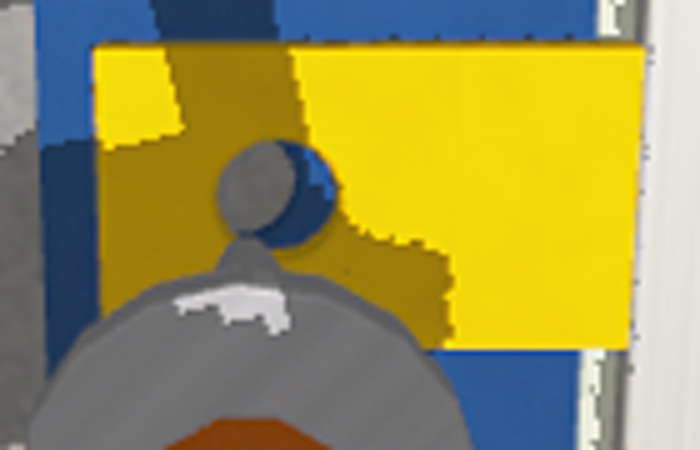

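View pics/side5c.png

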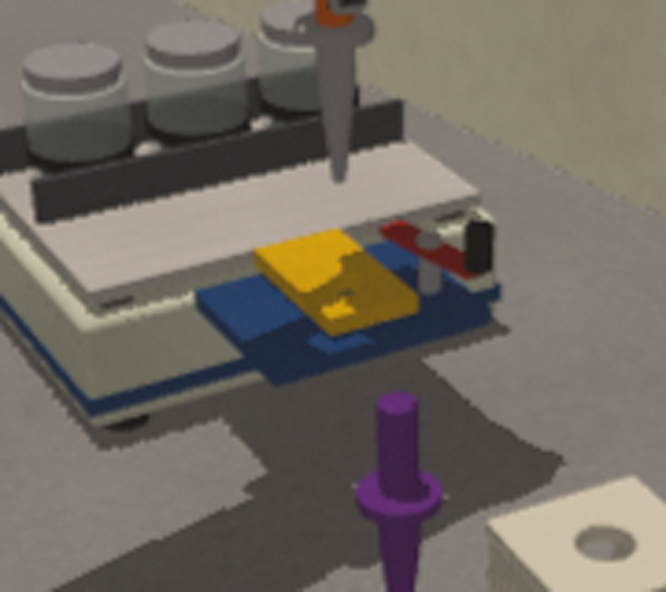

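View pics/scene5c.png

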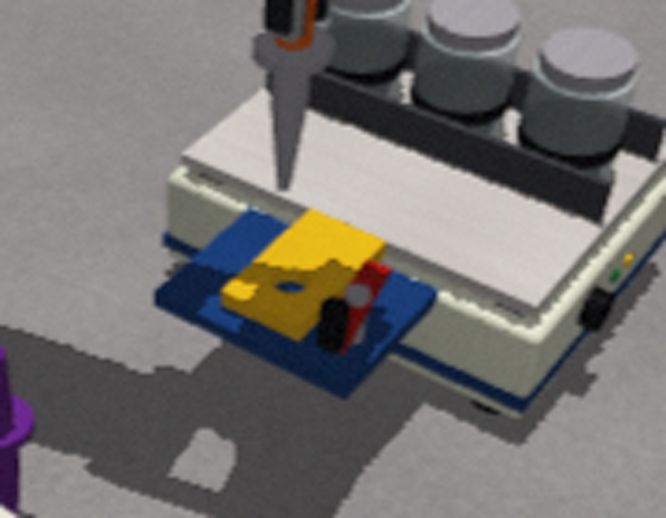

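The crop shows the tongue hole centred near px (325.6,178.7), the lug-hole edge at about (329,177), and the drift's nose at (319,187), close to where it was predicted. So the drift sits straight and centred in the hand.

```bash
python3 - <<'E'
from h import *
from scipy.optimize import least_squares
c=robot.get_calibration('wrist'); K=np.array([[c['fx'],0,c['cx']],[0,c['fy'],c['cy']],[0,0,1]]); X=np.array(c['T_tool_cam'])
im=cv2.imread('pics/w5.png'); 
def tool(uv,zt): # assume tool vertical, plane at tool z=zt
    d=X[:3,:3]@np.linalg.solve(K,[*uv,1]); o=X[:3,3]; return (o+d*(zt-o[2])/d[2])*1000
H=.2990
print('tongue',tool((325.6,178.7),H-.107))
hsv=cv2.cvtColor(im,cv2.COLOR_BGR2HSV)
print('nose near edge',tool((319,187.4),.120))
# lug edge
b=cv2.inRange(hsv,(100,120,20),(125,255,255)); ys=[]
for v in range(105,200):
    u=np.where(b[v,262:290]>0)[0]
    if len(u): ys.append(tool((262+u[0]-.5,v),H-.092))
ys=np.array(ys); p=np.polyfit(ys[:,0],ys[:,1],1); print('lug edge slope deg',np.degrees(np.arctan(p[0])),'y at x=0',np.polyval(p,0),'-> lug y',np.polyval(p,0)+40)
# tongue upper edge & corner
y=cv2.inRange(hsv,(20,150,40),(35,255,255)); es=[]
for u in range(300,380):
    v=np.where(y[140:175,u]>0)[0]; es.append(tool((u,140+v[0]-.5),H-.107))
es=np.array(es); q=np.polyfit(es[:,1],es[:,0],1); print('tongue edge slope',np.degrees(np.arctan(q[0])),'x at 0',q[1],'-> centre x',q[1]-30)
# lug hole arc
sub=hsv[166:190,312:340]; g=sub[...,1]<70; bl=b[166:190,312:340]>0; pts=[]
for v in range(24):
    w=np.where(g[v])[0]
    w=[k for k in w if k+2<28 and bl[v,k+1:k+3].any()]
    if w: pts.append(tool((312+w[-1]+.5,166+v),H-.092)[:2])
pts=np.array(pts); print(pts.round(1).tolist())
f=least_squares(lambda cc:np.hypot(*(pts-cc).T)-12.25,[0,-3],loss='soft_l1',f_scale=.5); print('lug hole',f.x,f.cost)
E
```

```text
tongue [ -3.9029   6.9545 192.    ]
nose near edge [  4.6751   0.4709 120.    ]
lug edge slope deg -0.14909400405065262 y at x=0 -41.52470273177329 -> lug y -1.5247027317732886
tongue edge slope 0.9773541694760588 x at 0 25.556274470258504 -> centre x -4.443725529741496
[[2.9, 7.1], [1.9, 8.1], [0.9, 9.2], [-0.2, 9.2], [-1.2, 10.2], [-2.2, 10.2], [-3.3, 10.2], [-4.3, 10.2], [-5.3, 10.2], [-6.4, 10.2], [-7.4, 9.2], [-8.5, 9.2], [-9.5, 8.2], [-10.6, 7.2], [-11.6, 6.1], [-12.7, 5.1], [-13.7, 3.1], [-15.8, 2.0], [-16.9, 3.1]]
lug hole [-3.686  -2.2884] 2.378800640718244
```

```bash
python3 -m creep '[[-5,2,0,0,0,0,5],[0,0,15,0,0,0,5],[0,0,20,0,0,0,5],[0,0,17,0,0,0,5],[0,0,8,0,0,0,5],[0,0,0,0,0,0,5],[0,0,0,0,0,0,5]]';python3 - <<'E'
from h import *
s=robot.read_state(); im=robot.snapshot('wrist'); cv2.imwrite('pics/w6.png',im); print(T_tool(s),s['wrist_force'],s['time'])
cv2.imwrite('pics/w6c.png',cv2.resize(im[60:260,220:460],None,fx=3,fy=3,interpolation=cv2.INTER_CUBIC))
for n,(r0,r1,c0,c1) in dict(scene=(60,200,280,460),side=(90,230,180,350)).items():
    cv2.imwrite(f'pics/{n}6c.png',cv2.resize(robot.snapshot(n)[r0:r1,c0:c1],None,fx=4,fy=4,interpolation=cv2.INTER_CUBIC))
E
```

```text
time: 7.78
eef_pos: [0.5657, 0.1002, 0.2405]
tool_rot: [0.0, 0.109, 0.994, 0.0]
wrist_force: [0.7, -0.0, -3.4]
opening: 0.0201
[[-0.9761  0.2172  0.      0.5657]
 [ 0.2172  0.9761  0.      0.1002]
 [-0.      0.     -1.      0.2405]
 [ 0.      0.      0.      1.    ]] [ 0.6651 -0.0316 -3.3988] 7.7833
```

View pics/w6c.png

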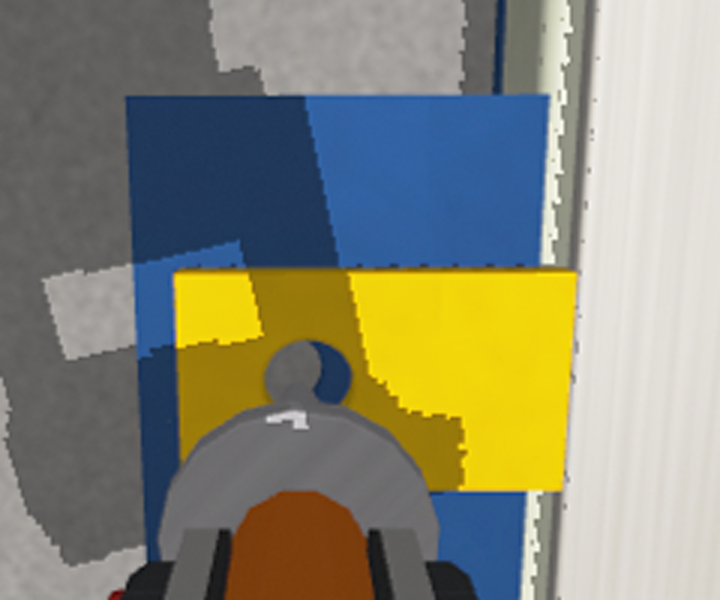

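View pics/side6c.png

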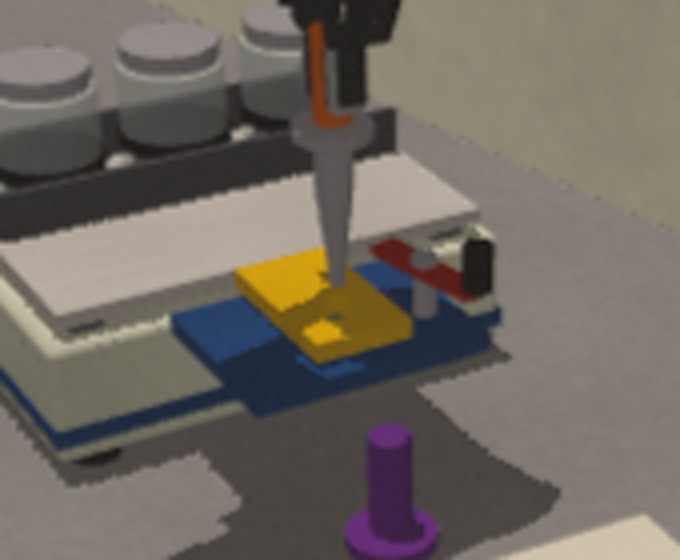

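View pics/scene6c.png

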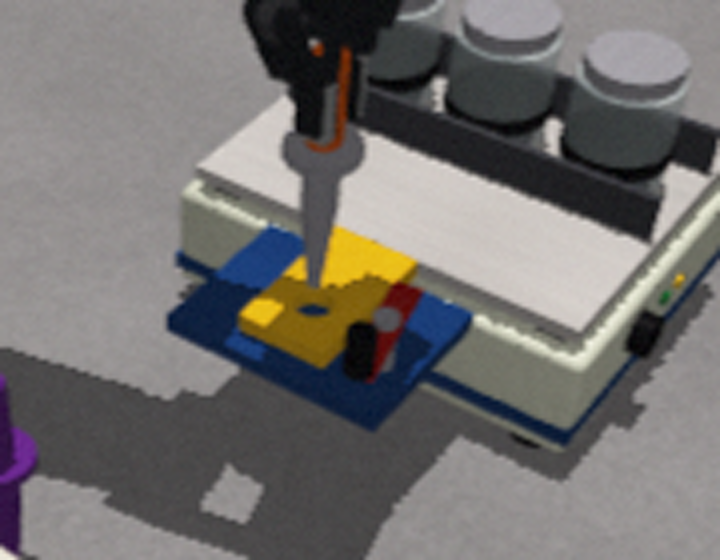

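```bash
python3 - <<'E'
from h import *
from scipy.optimize import least_squares
c=robot.get_calibration('wrist'); K=np.array([[c['fx'],0,c['cx']],[0,c['fy'],c['cy']],[0,0,1]]); X=np.array(c['T_tool_cam'])
im=cv2.imread('pics/w6.png'); H=.2405
def tool(uv,zt):
    d=X[:3,:3]@np.linalg.solve(K,[*uv,1]); o=X[:3,3]; return (o+d*(zt-o[2])/d[2])*1000
hsv=cv2.cvtColor(im,cv2.COLOR_BGR2HSV)
y=cv2.inRange(hsv,(20,150,40),(35,255,255))
# tongue hole rim: rows scanning from gray/blue outwards
pts=[]
for v in range(172,194):
    row=y[v]; 
    l=[u for u in range(322,290,-1) if row[u]]; r=[u for u in range(322,350) if row[u]]
    if l and r: pts+= [tool((l[0]+.5,v),H-.107)[:2],tool((r[0]-.5,v),H-.107)[:2]]
pts=np.array(pts); f=least_squares(lambda q:np.hypot(*(pts-q).T)-12.25,pts.mean(0),loss='soft_l1',f_scale=.5); print('tongue hole',f.x,f.cost,len(pts))
es=[]
for u in range(285,400):
    v=np.where(y[140:175,u]>0)[0]
    if len(v): es.append(tool((u,140+v[0]-.5),H-.107))
es=np.array(es); q=np.polyfit(es[:,1],es[:,0],1); print('tongue edge slope',np.degrees(np.arctan(q[0])),'centre x',q[1]-30)
b=cv2.inRange(hsv,(100,120,20),(125,255,255)); ys=[]
for v in range(100,220):
    u=np.where(b[v,255:280]>0)[0]
    if len(u): ys.append(tool((255+u[0]-.5,v),H-.092))
ys=np.array(ys); p=np.polyfit(ys[:,0],ys[:,1],1); print('lug slope',np.degrees(np.arctan(p[0])),'lug y',np.polyval(p,0)+40)
g=(hsv[...,1]<70); pts=[]
for v in range(174,193):
    w=[u for u in range(310,335) if g[v,u] and b[v,u+1:u+3].any()]
    if w: pts.append(tool((w[-1]+.5,v),H-.092)[:2])
pts=np.array(pts); f=least_squares(lambda cc:np.hypot(*(pts-cc).T)-12.25,[0,-3],loss='soft_l1',f_scale=.5); print('lug hole',f.x,f.cost,len(pts))
for P in ([0,0,.12],): pass
XI=np.linalg.inv(X)
def pr(p): q=K@(XI@np.array([*p,1]))[:3]; return q[:2]/q[2]
print(pr([.004,0,.12]),pr([0,.004,.12]))
E
```

```text
tongue hole [1.4896 3.1606] 5.652819163504029 44
tongue edge slope 0.6383575040887817 centre x 1.981866391826145
lug slope -0.10138387129661346 lug y -4.769539111342709
lug hole [ 1.8021 -5.4061] 1.473810608463995 19
[318.3885 188.2562] [323.6045 193.3094]
```

```bash
python3 -m creep '[[1,-1.5,0,0,0,0,5],[0,0,6,0,0,0,5],[0,0,10,0,0,0,5],[0,0,10,0,0,0,5],[0,0,8,0,0,0,5],[0,0,5,0,0,0,5],[0,0,0,0,0,0,5],[0,0,0,0,0,0,5]]';python3 - <<'E'
from h import *
s=robot.read_state(); print(T_tool(s),s['wrist_force'],s['time'])
cv2.imwrite('pics/w7c.png',cv2.resize(robot.snapshot('wrist')[60:260,220:460],None,fx=3,fy=3,interpolation=cv2.INTER_CUBIC))
for n,(r0,r1,c0,c1) in dict(side=(90,230,180,350)).items():
    cv2.imwrite(f'pics/{n}7c.png',cv2.resize(robot.snapshot(n)[r0:r1,c0:c1],None,fx=4,fy=4,interpolation=cv2.INTER_CUBIC))
E
```

```text
time: 8.6
eef_pos: [0.5639, 0.0991, 0.2007]
tool_rot: [-0.001, 0.109, 0.994, -0.0]
wrist_force: [-0.4, -0.3, -3.0]
opening: 0.0204
[[-0.9762  0.2169 -0.0011  0.5639]
 [ 0.2169  0.9762 -0.      0.0991]
 [ 0.0011 -0.0003 -1.      0.2007]
 [ 0.      0.      0.      1.    ]] [-0.4448 -0.3349 -3.0148] 8.6
```

View pics/side7c.png

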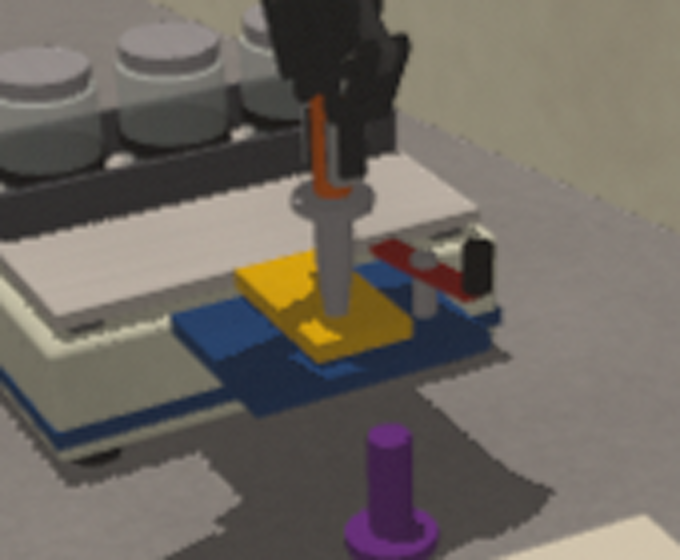

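View pics/w7c.png

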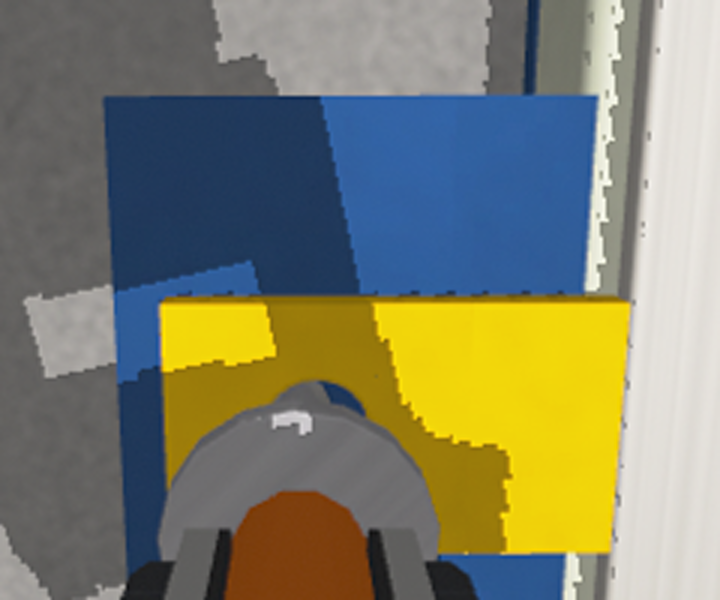

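The nose has entered both holes without contact (Fz is just the drift's weight). Now I'll shift towards the lug axis, pulling the deck along.

```bash
python3 -m creep '[[0,-1,3,0,0,0,5],[0,-1,3,0,0,0,5],[0,-1,3,0,0,0,5],[0,-1,3,0,0,0,5],[0,0,0,0,0,0,5],[0,0,0,0,0,0,5]]';python3 - <<'E'
from h import *
s=robot.read_state(); T=T_tool(s); print(T,T[:3,:3].T@s['wrist_force'],s['moment'],s['time'])
im=robot.snapshot('wrist'); cv2.imwrite('pics/w8.png',im)
cv2.imwrite('pics/w8c.png',cv2.resize(im[60:260,220:460],None,fx=3,fy=3,interpolation=cv2.INTER_CUBIC))
E
```

```text
time: 9.2
eef_pos: [0.5634, 0.0953, 0.1891]
tool_rot: [0.0, 0.109, 0.994, 0.0]
wrist_force: [1.3, 2.5, -3.8]
opening: 0.0202
[[-0.9761  0.2171  0.0006  0.5634]
 [ 0.2171  0.9761  0.0003  0.0953]
 [-0.0005  0.0005 -1.      0.1891]
 [ 0.      0.      0.      1.    ]] [-0.7431  2.7314  3.7876] [ 0.5012 -0.5114 -0.0043] 9.2
```

View pics/w8c.png

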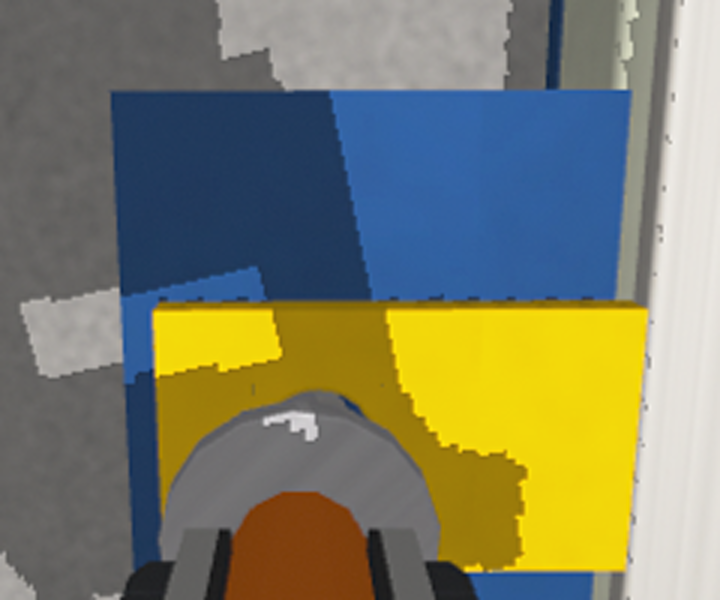

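```bash
cat > m.py <<'E'
from h import *
def meas(im,H,u1):
    c=robot.get_calibration('wrist'); K=np.array([[c['fx'],0,c['cx']],[0,c['fy'],c['cy']],[0,0,1]]); X=np.array(c['T_tool_cam'])
    def tool(uv,zt):
        d=X[:3,:3]@np.linalg.solve(K,[*uv,1]); o=X[:3,3]; return (o+d*(zt-o[2])/d[2])*1000
    hsv=cv2.cvtColor(im,cv2.COLOR_BGR2HSV); y=cv2.inRange(hsv,(20,150,40),(35,255,255)); b=cv2.inRange(hsv,(100,120,20),(125,255,255))
    es=[]
    for u in range(285,400):
        v=np.where(y[140:200,u]>0)[0]
        if len(v): es.append(tool((u,140+v[0]-.5),H-.107))
    es=np.array(es); q=np.polyfit(es[:,1],es[:,0],1); print('tongue slope %.2f centre x %.2f'%(np.degrees(np.arctan(q[0])),q[1]-30))
    ys=[]
    for v in range(95,230):
        u=np.where(b[v,240:290]>0)[0]
        if len(u): ys.append(tool((240+u[0]-.5,v),H-.092))
    ys=np.array(ys); p=np.polyfit(ys[:,0],ys[:,1],1); r=abs(ys[:,1]-np.polyval(p,ys[:,0])); p=np.polyfit(ys[r<1,0],ys[r<1,1],1); print('lug slope %.2f y %.2f'%(np.degrees(np.arctan(p[0])),np.polyval(p,0)+40))
    ts=[]
    for v in range(172,215):
        u=np.where(y[v,260:300]>0)[0]
        if len(u): ts.append(tool((260+u[0]-.5,v),H-.107)[1])
    print('tongue front edge y %.2f'%np.median(ts))
if __name__=='__main__':
    s=robot.read_state(); T=T_tool(s); im=robot.snapshot('wrist'); cv2.imwrite('pics/wm_%d.png'%(s['time']*100),im)
    print('tool F',T[:3,:3].T@s['wrist_force'],'M',s['moment'],'eef',s['eef_pos'],'tilt',T[:2,2],s['time']); meas(im,s['eef_pos'][2],0)
E
python3 - <<'E'
from m import *
meas(cv2.imread('pics/w6.png'),.2405,0); meas(cv2.imread('pics/w8.png'),.1891,0)
E
python3 -m creep '[[0,0,4,0,0,0,5],[0,0,4,0,0,0,5],[0,0,2,0,0,0,5],[0,0,0,0,0,0,5],[0,0,0,0,0,0,5],[0,0,0,0,0,0,5]]';python3 m.py
```

```text
tongue slope 0.64 centre x 1.98
lug slope -0.12 y -4.77
tongue front edge y -31.76
tongue slope -0.00 centre x 1.37
lug slope -0.10 y 0.33
tongue front edge y -30.29
time: 9.75
eef_pos: [0.5633, 0.0952, 0.179]
tool_rot: [0.0, 0.109, 0.994, 0.0]
wrist_force: [3.4, 2.1, -3.8]
opening: 0.02
tool F [-2.845   2.7626  3.8091] M [ 0.7015 -0.8062  0.0111] eef [0.5633 0.0952 0.179 ] tilt [0.0003 0.0001] 9.75
tongue slope -0.08 centre x 1.75
lug slope -0.07 y 0.39
tongue front edge y -31.63
```

The sideways force of -2.8 N along tool x suggests the drift sits too far to +x in the tongue hole. I'll correct in small steps.

```bash
python3 -m creep '[[-1.5,0,0,0,0,0,5],[0,0,0,0,0,0,5],[0,0,0,0,0,0,5],[0,0,0,0,0,0,5]]';python3 m.py
```

```text
time: 10.13
eef_pos: [0.5641, 0.095, 0.1789]
tool_rot: [-0.001, 0.109, 0.994, 0.0]
wrist_force: [-0.8, 3.0, -3.6]
opening: 0.0202
tool F [1.4057 2.8006 3.5692] M [ 0.7573 -0.0733 -0.0497] eef [0.5641 0.095  0.1789] tilt [-0.0017  0.0002] 10.1333
tongue slope -0.08 centre x 2.37
lug slope -0.05 y 0.48
tongue front edge y -31.53
```

```bash
python3 -m creep '[[0.4,0,2,0,0,0,5],[0,0,3,0,0,0,5],[0,0,3,0,0,0,5],[0,0,0,0,0,0,5],[0,0,0,0,0,0,5],[0,0,0,0,0,0,5]]';python3 m.py
```

```text
time: 10.68
eef_pos: [0.5644, 0.0949, 0.171]
tool_rot: [0.0, 0.109, 0.994, 0.0]
wrist_force: [2.9, 2.6, -2.7]
opening: 0.0205
tool F [-2.3065  3.1895  2.6809] M [ 0.8278 -0.5229  0.0035] eef [0.5644 0.0949 0.171 ] tilt [0.0004 0.    ] 10.6833
tongue slope 0.51 centre x 2.75
lug slope -0.11 y 0.45
tongue front edge y -32.33
```

```bash
python3 -m creep '[[-0.6,0,1,0,0,0,5],[0,0,2,0,0,0,5],[0,0,2,0,0,0,5],[0,0,0,0,0,0,5],[0,0,0,0,0,0,5],[0,0,0,0,0,0,5]]';python3 m.py
```

```text
time: 11.23
eef_pos: [0.5648, 0.0949, 0.166]
tool_rot: [-0.0, 0.109, 0.994, 0.0]
wrist_force: [1.8, 3.9, -2.8]
opening: 0.0205
tool F [-0.9473  4.246   2.7887] M [ 0.8704 -0.2684 -0.0023] eef [0.5648 0.0949 0.166 ] tilt [-0.0003  0.0001] 11.2333
tongue slope 0.09 centre x 3.24
lug slope -0.04 y 0.40
tongue front edge y -32.99
```

```bash
python3 -m creep '[[-0.3,0,2,0,0,0,5],[0,0,3,0,0,0,5],[0,0,3,0,0,0,5],[0,0,0,0,0,0,5],[0,0,0,0,0,0,5],[0,0,0,0,0,0,5]]';python3 m.py
```

```text
time: 11.78
eef_pos: [0.5649, 0.0947, 0.1575]
tool_rot: [-0.0, 0.109, 0.994, -0.0]
wrist_force: [0.3, 3.4, -5.1]
opening: 0.0206
tool F [0.4284 3.3639 5.0716] M [ 0.9244 -0.3312  0.0371] eef [0.5649 0.0947 0.1575] tilt [-0.0008  0.    ] 11.7833
tongue slope 0.28 centre x 3.07
lug slope -0.09 y 0.52
tongue front edge y -32.66
```

```bash
python3 -m creep '[[0,0,2,0,0,0,5],[0,0,2,0,0,0,5],[0,0,1,0,0,0,5],[0,0,0,0,0,0,5],[0,0,0,0,0,0,5],[0,0,0,0,0,0,5]]';python3 m.py
```

```text
time: 12.33
eef_pos: [0.5652, 0.0947, 0.1532]
tool_rot: [-0.0, 0.109, 0.994, -0.0]
wrist_force: [0.1, 3.3, -0.9]
opening: 0.0203
tool F [0.5935 3.2725 0.9274] M [0.8753 0.0062 0.0174] eef [0.5652 0.0947 0.1532] tilt [-0.0001 -0.    ] 12.3333
tongue slope -0.08 centre x 3.83
lug slope -0.08 y 0.40
tongue front edge y -31.88
```

```bash
python3 -m creep '[[0,-0.7,0,0,0,0,5],[0,0,1,0,0,0,5],[0,0,2,0,0,0,5],[0,0,1,0,0,0,5],[0,0,0,0,0,0,5],[0,0,0,0,0,0,5],[0,0,0,0,0,0,5]]';python3 m.py
```

```text
time: 12.97
eef_pos: [0.565, 0.0941, 0.1491]
tool_rot: [-0.0, 0.109, 0.994, 0.0]
wrist_force: [0.4, 4.9, -0.7]
opening: 0.0203
tool F [0.6783 4.8691 0.747 ] M [ 0.9162 -0.05    0.0103] eef [0.565  0.0941 0.1491] tilt [-0.0001  0.0001] 12.9667
tongue slope 0.07 centre x 3.51
lug slope -0.08 y 1.07
tongue front edge y -31.13
```

```bash
python3 -m creep '[[0,-0.2,1,0,0,0,5],[0,0,2,0,0,0,5],[0,0,2,0,0,0,5],[0,0,1,0,0,0,5],[0,0,0,0,0,0,5],[0,0,0,0,0,0,5]]';python3 m.py
```

```text
time: 13.52
eef_pos: [0.5649, 0.0939, 0.1432]
tool_rot: [-0.0, 0.109, 0.994, -0.0]
wrist_force: [0.4, 4.4, -2.1]
opening: 0.0203
tool F [0.5956 4.3867 2.067 ] M [ 0.9966 -0.0182  0.086 ] eef [0.5649 0.0939 0.1432] tilt [-0.0001 -0.    ] 13.5167
tongue slope 0.42 centre x 3.57
lug slope -0.03 y 1.25
tongue front edge y -30.06
```

Sliding in smoothly. The collar should be about 7 mm above the tongue, so I'll go down to contact.

```bash
python3 -m creep '[[0,0,2,0,0,0,5],[0,0,2,0,0,0,5],[0,0,1.5,0,0,0,5],[0,0,0,0,0,0,5],[0,0,0,0,0,0,5]]';python3 m.py; python3 -m creep '[[0,0,1,0,0,0,5],[0,0,0.5,0,0,0,5],[0,0,0,0,0,0,5],[0,0,0,0,0,0,5]]'; python3 - <<'E'
from h import *
a=robot.snapshot('wrist');cv2.imwrite('pics/w9.png',a)
for n,(r0,r1,c0,c1) in dict(scene=(80,190,300,440),side=(110,220,200,340)).items():
    cv2.imwrite(f'pics/{n}9c.png',cv2.resize(robot.snapshot(n)[r0:r1,c0:c1],None,fx=5,fy=5,interpolation=cv2.INTER_CUBIC))
E
```

```text
time: 13.98
eef_pos: [0.5649, 0.0939, 0.1376]
tool_rot: [-0.0, 0.109, 0.994, -0.0]
wrist_force: [1.0, 4.1, -1.8]
opening: 0.0202
tool F [-0.1082  4.1789  1.7879] M [ 0.9655 -0.055   0.0022] eef [0.5649 0.0939 0.1376] tilt [-0.0001 -0.0001] 13.9833
tongue slope 0.50 centre x 3.64
lug slope -0.09 y 1.28
tongue front edge y -29.06
time: 14.37
eef_pos: [0.565, 0.0939, 0.1366]
tool_rot: [-0.0, 0.109, 0.994, -0.0]
wrist_force: [-2.5, 4.1, 1.6]
opening: 0.0203
```

View pics/side9c.png

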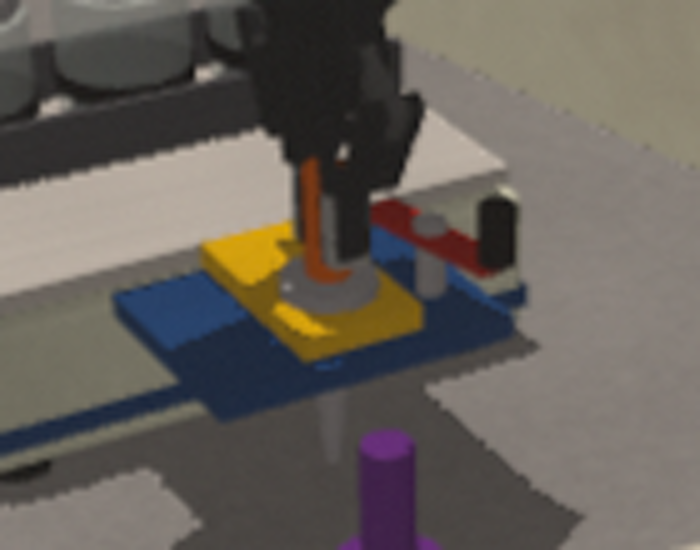

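View pics/w9.png

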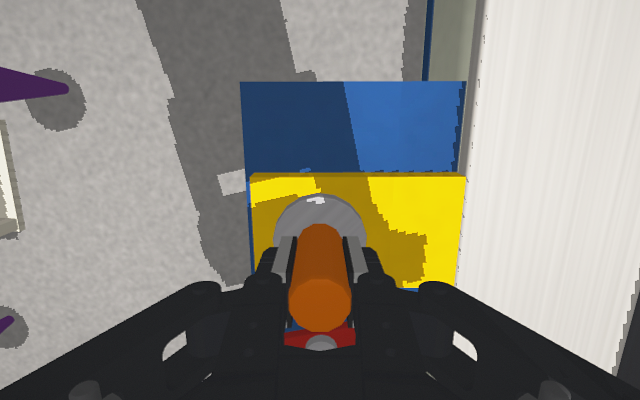

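The side view shows the collar on the tongue and the nose through the lug. Contact came at TCP z = 0.1366, exactly as expected. I'll press lightly to seat it.

```bash
python3 -m creep '[[0,0,1,0,0,0,5],[0,0,1,0,0,0,5],[0,0,1,0,0,0,5],[0,0,0,0,0,0,5]]';python3 -m creep '[[0,0,1,0,0,0,5],[0,0,1,0,0,0,5],[0,0,0,0,0,0,5]]'; python3 m.py
```

```text
time: 14.85
eef_pos: [0.5652, 0.0939, 0.1366]
tool_rot: [-0.001, 0.109, 0.994, -0.0]
wrist_force: [-12.3, 3.8, 17.6]
opening: 0.0205
time: 15.1
eef_pos: [0.5653, 0.0943, 0.1365]
tool_rot: [-0.001, 0.109, 0.994, -0.0]
wrist_force: [-17.7, 5.6, 28.8]
opening: 0.0205
tool F [ 18.5545   1.664  -28.7628] M [ 1.0771  2.8754 -0.0279] eef [0.5653 0.0943 0.1365] tilt [-0.0013  0.0001] 15.1
tongue slope 0.20 centre x 4.22
lug slope -0.04 y 0.79
tongue front edge y -28.86
```

Firmly home: 28 N and no further travel. I'll unload, then open.

```bash
python3 -m creep '[[0,0,-3,0,0,0,5],[0,0,-2,0,0,0,5],[0,0,0,0,0,0,5],[0,0,0,0,0,0,60],[0,0,0,0,0,0,60],[0,0,0,0,0,0,60],[0,0,0,0,0,0,60],[0,0,0,0,0,0,60]]'; python3 -m creep '[[0,0,-20,0,0,0,60],[0,0,-35,0,0,0,60],[0,0,-35,0,0,0,60],[0,0,-30,0,0,0,60],[0,0,-10,0,0,0,60],[0,0,0,0,0,0,60],[0,0,0,0,0,0,60]]'; python3 - <<'E'
from h import *
s=robot.read_state();print(T_tool(s),s['time'])
a=robot.snapshot('wrist');cv2.imwrite('pics/w10.png',a)
for t in ['keeper_pivot','keeper_knob','tongue_hole','lug_hole','drift']:
    for r in robot.spot_point('wrist',t)[:2]: print(t,np.array(r['position']),round(r['p'],2),proj('wrist',r['position'],s)[0].round())
for n,(r0,r1,c0,c1) in dict(scene=(80,190,300,440),side=(110,220,200,340)).items():
    cv2.imwrite(f'pics/{n}10c.png',cv2.resize(robot.snapshot(n)[r0:r1,c0:c1],None,fx=5,fy=5,interpolation=cv2.INTER_CUBIC))
E
```

```text
time: 15.82
eef_pos: [0.5652, 0.0934, 0.1363]
tool_rot: [0.0, 0.109, 0.994, -0.0]
wrist_force: [0.1, -0.2, 0.1]
opening: 0.06
time: 16.4
eef_pos: [0.5648, 0.0938, 0.2656]
tool_rot: [-0.0, 0.109, 0.994, -0.0]
wrist_force: [-0.7, -0.9, -1.1]
opening: 0.06
[[-0.9762  0.217  -0.0004  0.5648]
 [ 0.217   0.9762 -0.0002  0.0938]
 [ 0.0004 -0.0003 -1.      0.2656]
 [ 0.      0.      0.      1.    ]] 16.4
keeper_pivot [0.6184 0.0783 0.1194] 0.93 [315. 247.]
keeper_knob [0.6142 0.0389 0.1371] 0.92 [268. 260.]
drift [ 0.4493 -0.0745  0.0909] 0.8 [99. 93.]
drift [ 0.6215 -0.207   0.088 ] 0.65 [ 44. 294.]
```

View pics/w10.png

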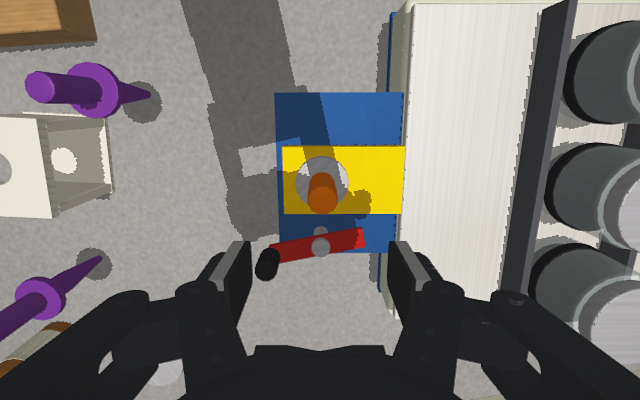

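View pics/side10c.png

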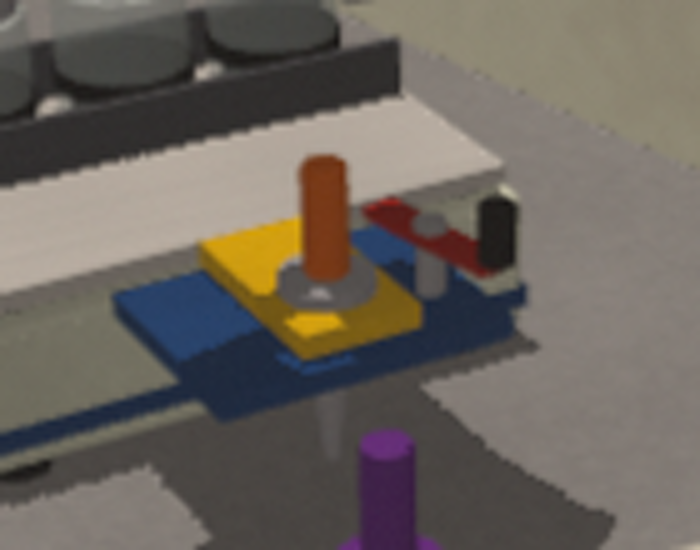

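Released: the collar lies flat on the tongue, the handle is upright and the deck is held in line. The knob is at about (268,260) px in the wrist view and world (0.615,0.037), so the keeper is open to about 1.42 rad. I'll go above the knob and turn the jaws 40° so they can straddle it.

```bash
python3 -c "
from h import *
print(robot.read_state()['joint_pos'])"; python3 -m creep '[[-20,-15,0,0,0,0,40],[-20,-15,0,0,0,0,40],[-21,-15,0,0,0,0,40],[0,0,0,0,0,6.5,40],[0,0,0,0,0,7,40],[0,0,0,0,0,7,40],[0,0,0,0,0,7,40],[0,0,0,0,0,7,40],[0,0,0,0,0,5.5,40],[0,0,0,0,0,0,40]]'; python3 -m creep '[[0,0,0,0,0,0,40],[0,0,0,0,0,0,40]]'; python3 - <<'E'
from h import *
s=robot.read_state();T=T_tool(s);print(T,s['time'],s['joint_pos'])
a=robot.snapshot('wrist');cv2.imwrite('pics/w11.png',a)
for t in ['keeper_pivot','keeper_knob']:
    for r in robot.spot_point('wrist',t)[:2]: print(t,np.array(r['position']),round(r['p'],2),proj('wrist',r['position'],s)[0].round())
print(proj('wrist',[[.615,.0368,.154],[.6179,.0817,.124]],s))
E
```

```text
[-0.0332  0.0464  1.7363 -0.      1.3606 -1.3853]
time: 17.63
eef_pos: [0.6147, 0.0367, 0.266]
tool_rot: [-0.0, 0.443, 0.896, -0.0]
wrist_force: [0.5, -0.1, -0.7]
opening: 0.0398
time: 17.8
eef_pos: [0.6147, 0.0367, 0.2661]
tool_rot: [-0.0, 0.442, 0.897, -0.0]
wrist_force: [-0.2, -0.9, -0.4]
opening: 0.0402
[[-0.61    0.7924 -0.0003  0.6147]
 [ 0.7924  0.61    0.      0.0367]
 [ 0.0002 -0.0002 -1.      0.2661]
 [ 0.      0.      0.      1.    ]] 17.8 [-0.1242  0.1475  1.6261 -0.      1.3682 -0.7802]
keeper_pivot [0.6183 0.0817 0.1216] 0.76 [355. 147.]
keeper_knob [0.6167 0.0399 0.136 ] 0.62 [322. 189.]
[[318.2089 197.0371]
 [355.0116 146.7913]]
```

View pics/w11.png

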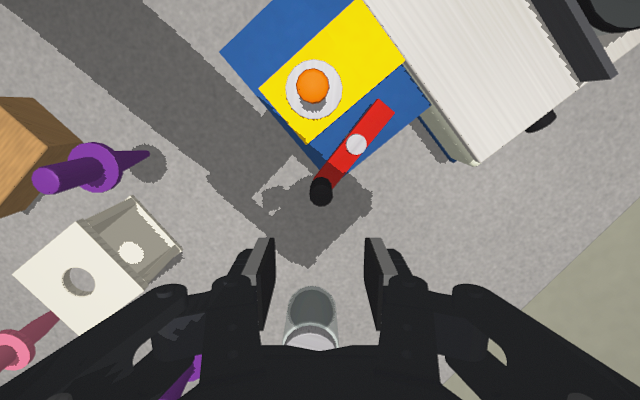

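Knob top is at (320,196) and the pivot at (356,145), matching the predictions to about 2 px. Now down astride the knob.

```bash
python3 -m creep '[[0,1,20,0,0,0,36],[0,0,30,0,0,0,36],[0,0,30,0,0,0,36],[0,0,25,0,0,0,36],[0,0,15,0,0,0,36],[0,0,5,0,0,0,30],[0,0,0,0,0,0,26],[0,0,0,0,0,0,26],[0,0,0,0,0,0,26]]'; python3 - <<'E'
from h import *
s=robot.read_state();print(s['eef_pos'],s['wrist_force'],s['opening'],s['time'])
a=robot.snapshot('wrist');cv2.imwrite('pics/w12.png',a)
E
```

```text
time: 18.7
eef_pos: [0.6168, 0.0372, 0.1433]
tool_rot: [0.002, 0.442, 0.897, 0.001]
wrist_force: [0.3, -0.1, 0.5]
opening: 0.0256
[0.6168 0.0372 0.1433] [ 0.2667 -0.1488  0.5441] 0.025600291260569414 18.7
```

View pics/w12.png

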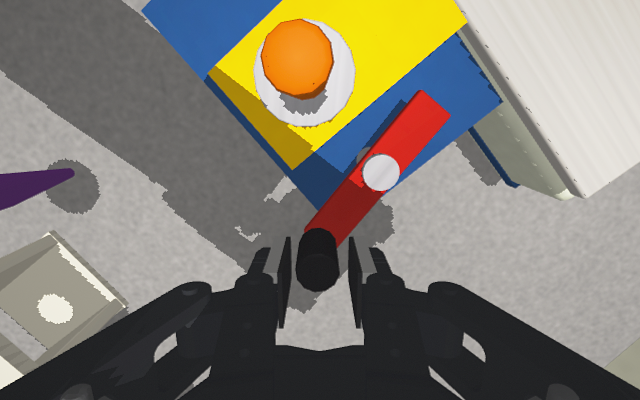

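The knob (320,262) is between the jaws. I'll swing along the arc.

```bash
python3 -m creep '[[-2.6,3.7,0,0,0,0,26],[-2.6,3.7,0,0,0,0,26],[-3.3,7.1,0,0,0,0,26],[-2,7.6,0,0,0,0,26],[-0.7,7.8,0,0,0,0,26],[0,0,0,0,0,0,26]]'; python3 - <<'E'
from h import *
s=robot.read_state();print(s['eef_pos'],s['wrist_force'],s['opening'],s['time'])
a=robot.snapshot('wrist');cv2.imwrite('pics/w13.png',a)
E
```

```text
time: 19.25
eef_pos: [0.6475, 0.0474, 0.1415]
tool_rot: [0.0, 0.442, 0.897, 0.001]
wrist_force: [0.3, 0.1, 0.1]
opening: 0.0258
[0.6475 0.0474 0.1415] [0.2951 0.0831 0.0933] 0.025771351674436196 19.25
```

View pics/w13.png

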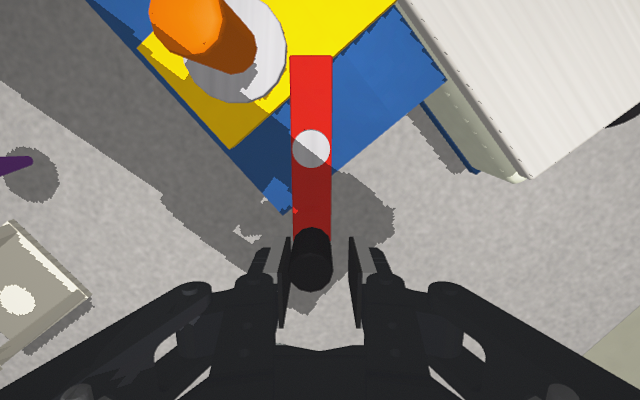

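The keeper is following: the bar now runs from (311,60) to (311,240) and the knob is at (312,262). I'll continue to the stop.

```bash
python3 -m creep '[[0.7,7.8,0,0,0,0,26],[2,7.6,0,0,0,0,26],[3.3,7.1,0,0,0,0,26],[4.5,6.4,0,0,0,0,26],[1,2,0,0,0,0,26],[0,0,0,0,0,0,26],[0,0,0,0,0,0,26]]'; python3 - <<'E'
from h import *
s=robot.read_state();T=T_tool(s);print(s['eef_pos'],T[:3,:3].T@s['wrist_force'],s['opening'],s['time'])
a=robot.snapshot('wrist');cv2.imwrite('pics/w14.png',a)
E
```

```text
time: 19.88
eef_pos: [0.6635, 0.075, 0.1412]
tool_rot: [-0.0, 0.442, 0.897, -0.0]
wrist_force: [-1.4, -1.6, 0.9]
opening: 0.0257
[0.6635 0.075  0.1412] [-0.4267 -2.0777 -0.8556] 0.025717181980922876 19.8833
```

View pics/w14.png

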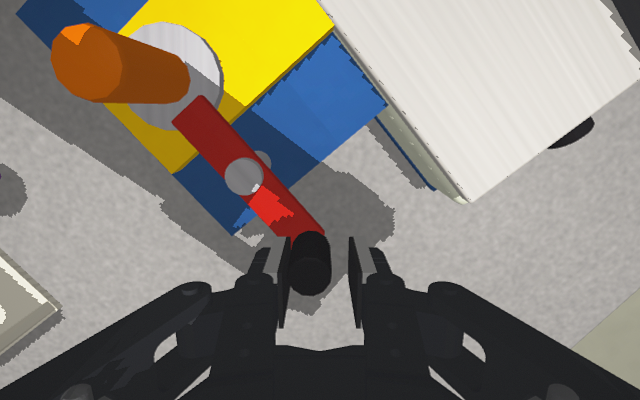

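```bash
python3 -m creep '[[0.6,0.8,0,0,0,0,26],[0.6,0.8,0,0,0,0,26],[0.6,0.8,0,0,0,0,26],[0,0,0,0,0,0,26],[0,0,0,0,0,0,26]]'; python3 - <<'E'
from h import *
s=robot.read_state();T=T_tool(s);print(s['eef_pos'],T[:3,:3].T@s['wrist_force'],s['opening'],s['time'])
E
```

```text
time: 20.35
eef_pos: [0.6636, 0.0753, 0.1412]
tool_rot: [-0.0, 0.443, 0.897, -0.002]
wrist_force: [-4.4, -9.7, 2.5]
opening: 0.0258
[0.6636 0.0753 0.1412] [-4.9877 -9.4127 -2.4915] 0.0258035942399304 20.35
```

The keeper has stopped hard: 10 N with no further travel. I'll back off, open, lift away and check.

```bash
python3 -m creep '[[-1,-1.2,0,0,0,0,26],[-1,-2.5,0,0,0,0,30],[0,-1.5,0,0,0,0,36],[0,0,0,0,0,0,40],[0,0,0,0,0,0,40],[0,0,-20,0,0,0,40],[0,0,-30,0,0,0,40],[0,0,-35,0,0,0,40],[0,0,-30,0,0,0,40],[0,0,0,0,0,0,40]]';python3 -m creep '[[30,0,-10,0,0,0,40],[20,0,0,0,0,0,40],[0,0,0,0,0,0,40],[0,0,0,0,0,0,40],[0,0,0,0,0,0,40]]'; python3 - <<'E'
from h import *
s=robot.read_state();T=T_tool(s);print(s['eef_pos'],s['wrist_force'],s['opening'],s['time'])
a=robot.snapshot('wrist');cv2.imwrite('pics/w15.png',a)
for t in ['keeper_pivot','keeper_knob']:
    for r in robot.spot_point('wrist',t)[:2]: print(t,np.array(r['position']),round(r['p'],2),proj('wrist',r['position'],s)[0].round())
O=np.array([.5652,.0934]); e1=np.array([.9763,-.2164])
print('shut knob top/base',proj('wrist',[[*(O+.099*e1),.154],[*(O+.099*e1),.124]],s),'pivot',proj('wrist',[[*(O+.054*e1),.124]],s),'tip',proj('wrist',[[*(O+.016*e1),.124]],s))
for n,(r0,r1,c0,c1) in dict(scene=(80,190,300,440),side=(110,220,200,340)).items():
    i=robot.snapshot(n); cv2.imwrite(f'pics/{n}15.png',i); cv2.imwrite(f'pics/{n}15c.png',cv2.resize(i[r0:r1,c0:c1],None,fx=5,fy=5,interpolation=cv2.INTER_CUBIC))
E
```

```text
time: 21.18
eef_pos: [0.6651, 0.073, 0.2653]
tool_rot: [0.006, 0.442, 0.897, 0.003]
wrist_force: [0.4, -1.3, 1.1]
opening: 0.0401
time: 21.6
eef_pos: [0.6313, 0.1123, 0.266]
tool_rot: [0.0, 0.442, 0.897, -0.0]
wrist_force: [0.2, 0.5, 0.6]
opening: 0.0401
[0.6313 0.1123 0.266 ] [0.1712 0.4822 0.5529] 0.040054070872963254 21.6
keeper_pivot [0.6185 0.0805 0.1197] 0.64 [284. 206.]
keeper_knob [0.6599 0.0753 0.1385] 0.62 [318. 247.]
shut knob top/base [[317.6566 259.1486]
 [317.7541 244.0818]] pivot [[283.3504 206.1756]] tip [[252.5591 172.2497]]
```

View pics/w15.png

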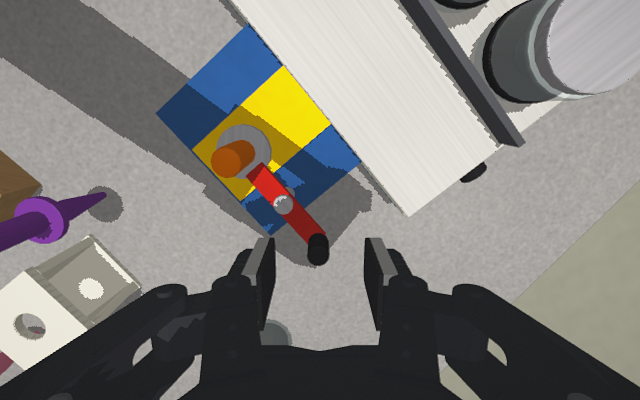

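View pics/side15c.png

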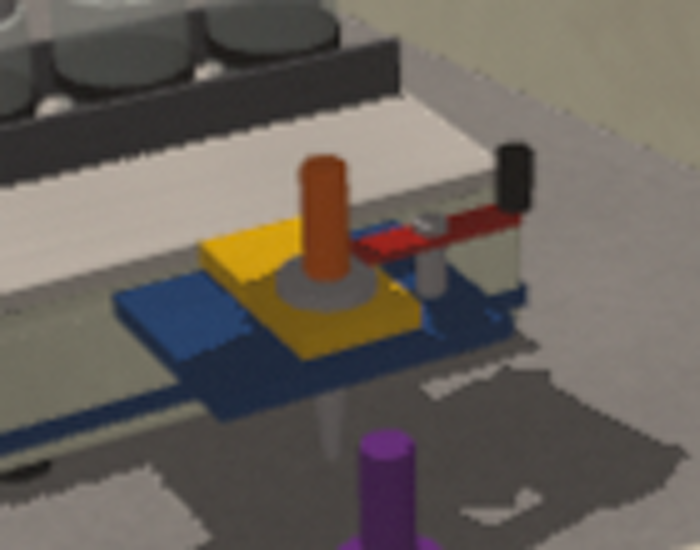

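View pics/scene15.png

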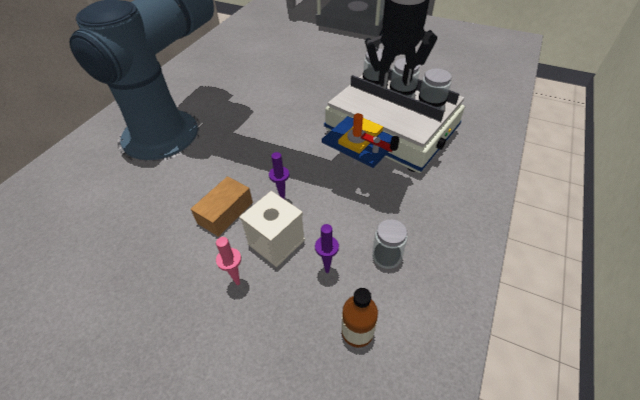

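Keeper lies over the collar in all views, and the bystanders haven't moved. I'll measure its angle before handing in.

```bash
python3 - <<'E'
from h import *
s=robot.read_state(); im=cv2.imread('pics/w15.png'); hsv=cv2.cvtColor(im,cv2.COLOR_BGR2HSV)
m=cv2.inRange(hsv,(0,150,40),(4,255,255))|cv2.inRange(hsv,(172,150,40),(180,255,255)); m[:140]=0; m[260:]=0
ys,xs=np.where(m>0); P=np.array([atz('wrist',(x,y),.124,s)[:2] for x,y in zip(xs,ys)])
d=np.linalg.svd(P-P.mean(0),full_matrices=False)[2][0]; d*=np.sign(d[0]); print('bar PCA angle',np.degrees(np.arctan2(d[1],d[0])),len(P))
# upper-right edge of bar: per column min v
e=[]
for u in range(272,312):
    v=ys[xs==u]
    if len(v): e.append(atz('wrist',(u,v.min()-.5),.124,s)[:2])
e=np.array(e); q=np.polyfit(e[:,0],e[:,1],1); r=abs(e[:,1]-np.polyval(q,e[:,0])); q=np.polyfit(e[r<.002,0],e[r<.002,1],1); print('edge angle',np.degrees(np.arctan(q[0])))
y=cv2.inRange(hsv,(20,150,40),(35,255,255)); 
# lug outer edge angle from blue upper-left side
b=cv2.inRange(hsv,(100,120,20),(125,255,255)); e=[]
for v in range(40,105):
    u=np.where(b[v,150:290]>0)[0]
    if len(u): e.append(atz('wrist',(150+u[0]-.5,v),.092,s)[:2])
e=np.array(e); q=np.polyfit(e[:,0],e[:,1],1); print('lug left side angle',np.degrees(np.arctan(q[0])))
cv2.imwrite('pics/w15c.png',cv2.resize(im[110:280,180:400],None,fx=3.5,fy=3.5,interpolation=cv2.INTER_CUBIC))
E
```

```text
bar PCA angle -12.1354721426944 1585
edge angle -12.477922855990576
lug left side angle 77.38816485461862
```

View pics/w15c.png

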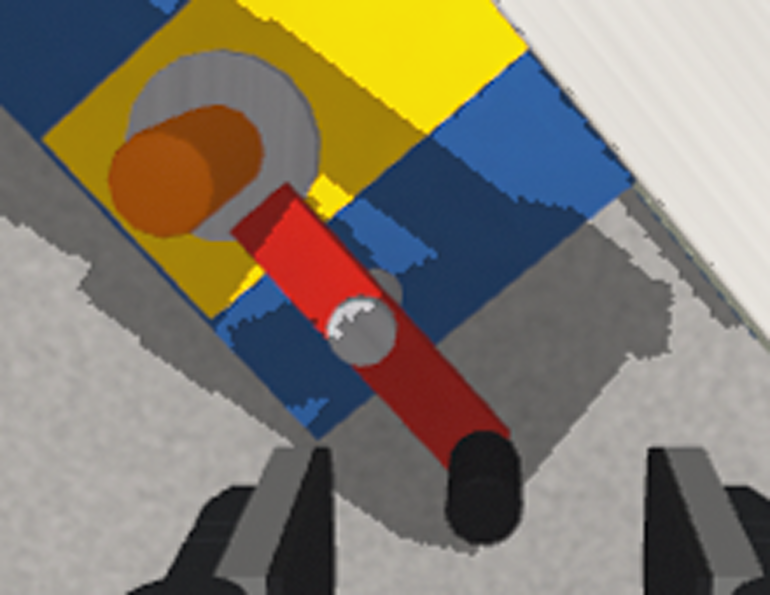

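The bar edge is at -12.5° and the shaker's x axis at -12.5 to -12.6°, so the keeper is at 0 within about 0.3°. It lies over the collar, and the gripper is clear and open. Handing in.

```bash
python3 -c "
from plant import robot
print(robot.hand_in(), robot.read_state()['time'])"
```

```text
the job is handed in; nothing more can be done
the job is handed in; nothing more can be done
```

The drift is home and the keeper is shut over its collar. I handed the job in at about 21.6 s; no verdict is reported.

**What I did:**
- I took the orange-handled drift from the white stand; the pink and purple look-alikes were left alone.
- I guided it through the tongue and lug by wrist camera and force.
- I pressed the collar down onto the tongue: 28 N, with no further travel.
- I let go, then swung the keeper by its knob to its stop: about 10 N, again with no further travel.
- I let go and lifted clear.

**Last checks:**
- **Collar and deck:** the collar lies flat on the tongue. The drift stayed upright, and the deck stayed in line after I released it.
- **Keeper:** its bar is parallel to the shaker's x axis within about 0.4°, with its tip over the collar.
- **Bystanders:** the jar, bottle and carton look unmoved in the last scene picture.
- **Robot:** the gripper is open and touching nothing; the wrist force reads about 0.

**Disagreement:** during insertion, the camera and the contact forces differed by 1–3 mm along the tool's x. I followed the forces.

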